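# Find the parts case that rattles and hold it out

## Task

One of the three closed cases in the rack has a part loose inside. Take them out one at a time and rock each lengthwise, far end well down and then near end well down, until you have found the one that rattles; set any quiet case back fully home in its own bay. Finish holding the rattling case in the gripper, level and still, centred over the round mat and well clear of it (its underside 10 to 30 cm above the cart top): do not put it down or let go. Leave the other things on the cart undisturbed.

Things in the scene. Friction and masses are not known exactly. Their poses are not given: they have to be found in the camera images.
- rack: fixed aluminium rack (all sizes here in mm): plate 160 (own x) x 310 (own y) x 6 thick, with three bays side by side along y, 100 apart. Each bay has low stops (10 above the plate) at both ends and at its four corners, with 3 of play to the case all round; the middle 100 of each long side is open for fingers. Origin: centre of the plate's underside on the cart top.
- bay_1 (a point): centre of the left (+y) bay's floor, on the plate's top face (6 mm above the cart top): where the underside origin of case_1 belongs
- bay_2 (a point): centre of the middle bay's floor, on the plate's top face (6 mm above the cart top): where the underside origin of case_2 belongs
- bay_3 (a point): centre of the right (-y) bay's floor, on the plate's top face (6 mm above the cart top): where the underside origin of case_3 belongs
- case_1: hard parts case, closed all round, in the left (+y) bay: 140 mm long (own x) x 48 wide (own y) x 56 high, walls 4 thick, grey, dark lid seam, steel latch on each end, side ribs. Origin: centre of the underside; +x towards its far end, z up. Grasp across the 48 width at mid-length. The three cases look alike; each weighs 0.25 to 0.45 kg with its contents.
- case_2: case like case_1, in the middle bay. Of the three cases two (any two) are packed tight; in the remaining one a steel ball, 36 mm across, 0.15 to 0.24 kg, rolls lengthwise, 48 mm either way from the middle. Tipping that case lengthwise by 0.3 rad sends the ball to the low end within about half a second, shifting its weight; below about 0.1 rad it stays put.
- case_3: case like case_1, in the right (-y) bay; same size and looks, contents as said under case_2
- mat: fixed round black rubber mat, 88 mm across, 3 thick, beyond the rack as seen from the robot. Origin: its centre, on the cart top.
- pot_b: bystander: white screw-cap specimen pot, 50 mm across, 55 mm high. Origin: centre of its underside
- bench_timer: bystander: flat bench timer with three keys, 62x64x19 mm. Origin: centre of its underside
- reagent_bottle: bystander: white bottle with a screw cap, 44 mm across, 90 mm high. Origin: centre of its underside
- oil_bottle: bystander: small brown bottle with a black cap, 28 mm across, 57 mm high. Origin: centre of its underside

How it is judged:
By the outcome, as a careful person would: the job done as asked, in the order asked, and still so for the second after the job is handed in, while the arm keeps its last pose, push and grip.
It also fails if it takes over 72 s, if anything falls off the work surface, if the arm or the gripper's body presses on something with over 40 N, if the wrist force passes 120 N, or if a joint passes its speed limit or range.

## Robot

A 6-joint arm with a two-finger parallel gripper is mounted at the origin on a cart in front of the work surface, level with it; the furniture and walls round the work are solid. World frame = base frame: x ahead of the robot, y to its left, z up, the work surface at z = 0. Lengths are in m, angles in degrees, forces in N, time in s.
With the tool pointing down it reaches from about 0.25 to 0.725 m from the base axis. Payload 9.7 kg.
Tool frame: the origin (TCP) lies at the very end of the fingers, on their centre line; the grasp point (between the pads) lies 19 mm behind it; z points along the fingers, y is the direction in which the jaws open and shut (so a half turn about z gives the same grasp; the last joint's range is limited). The gripper opens to 85 mm and grips with 20 to 120 N. Pads are 22 mm wide; open, the fingers measure 114 mm over their backs; the gripper's body (76 mm by 85 mm) begins 54 mm behind the grasp point. The pads swing forward as they close: fully open they stand 13 mm farther back than shut.
Start: joints at [-66.635, 4.979, 10.078, 95.1, 0, 90], TCP at [0.218, -0.505, 0.231] pointing down, gripper open.
Joint ranges: [-179.16, 179.16], [-48.56, 103.87], [-65.8, 70.77], [-126.05, 130.52], [-82.76, 87.17], [-180, 180]. Speed limits (degrees/s): [127.2, 127.2, 147.25, 180, 180, 180].

## Interface

Orientations are given as [roll, pitch, yaw] about the fixed x, y, z axes, in that order (R = Rz(yaw) Ry(pitch) Rx(roll)).
In Python, from workcell import bot gives the robot as it stands. The module is installed in compiled form; this text tells all that it offers.
- The arm moves only by the tool step_arm, never from a script. Its arguments are lists of equal length, an entry for each row: "dr": the turn, a rotation vector about the tool's x, y, z in rad, a list of three; "xyz": the shift along the tool's x, y, z in units of 40 mm (1.0 is 40 mm), a list of three; "gripper": the opening, from 0 (shut) to 1 (fully open). In form: {"dr": [[wx, wy, wz], ...], "xyz": [[x, y, z], ...], "gripper": [gripper, ...]}. A call has exactly 8 rows; each row is the pose to reach, as a shift and turn from the pose commanded when the call began, along the tool's axes at that moment; what a row does not reach only later rows make up. A row lasts 1/10 s, in which the tool goes at most 50 mm and 8.59 degrees, less where a joint would pass 70% of its speed; a pose out of reach is approached as far as the arm can. A call with a gripper value outside its range is refused whole. The fingers move at their own pace and stop on an object; "squeeze" is the grip in N (left out, the last holds). Time passes only in rows, so rows that repeat a pose let the fingers close, or fill a call up. It gives the time, the measured TCP pose, the force and the opening at its end, in the units of the state.
- bot.get_obs(): the state, without advancing time (a new reading comes with each control period).
- bot.camera(name): name is "side" or "top" or "wrist"; returns a dict with "image" (400x640x3 uint8, red, green, blue), "camera_matrix" (3x3 intrinsics, pixels), "R" (3x3) and "t" (3): a world point X has camera coordinates R X + t. Camera axes: x right, y down, z forward; pixel columns grow to the right and rows downward; lengths in m; the calibration is good to about 2 mm. A picture is of the moment at which its call begins. There is no depth.
- bot.job_done(): hands the job in, once; it reports no verdict.
Trained networks look in a picture, given as the dict that the camera call returned (one of the last four; its "shot" number tells which), for a name from the list of things; names that differ only in an ending like _2 or _b are one class to them, and where a whole thing is asked for, a point or a joint stands for the part that bears it (a point fixed in the world has none). Each returns a list of dicts, best first, with "p" (0 to 1); they miss things now and then, are a little off and sometimes report something else, mostly with a low value. They report only what shows in the picture. A call takes as long as a camera call.
- bot.regions_of(picture, thing): "region" (400x640 bool, what is visible of it) and "box" ([centre column, centre row, width, height] in pixels, round what is visible of it).
The state is a dict: "time": time; "q": joint angles; "qd": joint speeds; "joint_efforts": joint torques, N m; "ee_pos": TCP position; "tcp_rot": TCP orientation; "wrist_force": force on the tool from outside, world axes, zero at the start; "torque": the same for the moment, N m; "opening": finger opening in m.
Only numpy, scipy, OpenCV 4.12 (cv2) and the standard library are available. Lean on these libraries where they do the work, as an engineer would, in place of code of your own. Each camera call takes 0.05 s, during which the arm holds its last target.

## Working session

There is one attempt and no reset: what is moved stays moved. The work goes in short steps, Python scripts to look and compute and a tool call to move; the robot and the scene stay as the last step left them, time stands still between calls to the robot, and variables do not carry over. Pictures are saved under pics/ and viewed, and the job is handed in when it is done.

Besides the shell and the picture viewer there is one more tool, called after "Emit:" by a JSON object that holds its "op" and its "data". step_arm: Moves the arm, as the interface text tells. Its arguments: {"type":"object","properties":{"dr":{"type":"array"},"xyz":{"type":"array"},"gripper":{"type":"array"},"squeeze":{"type":"number"}},"required":["dr","xyz","gripper"]}

```bash
ls; mkdir -p pics
python3 - <<'E'
from workcell import bot
import cv2,pickle
print(bot.get_obs())
d={}
for n in ["top","side"]:
    c=bot.camera(n); d[n]=c
    cv2.imwrite(f"pics/{n}0.png",c["image"][:,:,::-1])
    print(n,c["camera_matrix"],c["R"],c["t"])
    for t in ["rack","case_1","mat","pot_b","bench_timer","reagent_bottle","oil_bottle"]:
        for r in bot.regions_of(c,t)[:4]: print(t,round(r["p"],2),[round(float(v)) for v in r["box"]]); d.setdefault((n,t),[]).append(r)
pickle.dump(d,open("d0.pkl","wb"))
E
```

```text
pics
{'time': 0.0, 'q': array([-6.66361525e+01,  5.01227837e+00,  1.00330419e+01,  9.50999650e+01,
        7.43307677e-04,  9.00024016e+01]), 'qd': array([-0.03951358, -0.0260001 ,  0.01273693,  0.06366853,  0.06100812,
       -0.11998303]), 'joint_efforts': array([ 2.78062789e-04, -5.20390248e+01,  4.64803934e+01,  1.64495234e-02,
       -1.57260155e-05, -8.35912140e-07]), 'ee_pos': array([ 0.21802118, -0.50468136,  0.23055912]), 'tcp_rot': array([-1.79920798e+02, -7.39987149e-04,  2.33614449e+01]), 'wrist_force': array([ 0.3302412 , -0.63311804,  0.72874701]), 'torque': array([ 0.00777845, -0.03348164,  0.00326278]), 'opening': 0.08540453624550325}
top [[385.23806883   0.         317.98106092]
 [  0.         385.23806883 197.08375106]
 [  0.           0.           1.        ]] [[ 0.01591401 -0.99945977  0.02875608]
 [-0.98197739 -0.02103964 -0.18782367]
 [ 0.18832722 -0.0252488  -0.98178173]] [0.1824782  0.61578766 0.79754799]
rack 0.93 [283, 263, 139, 76]
case_1 0.79 [282, 264, 23, 66]
case_1 0.7 [237, 261, 32, 72]
case_1 0.66 [327, 265, 23, 64]
case_1 0.44 [282, 263, 142, 77]
mat 0.86 [314, 179, 40, 33]
mat 0.18 [235, 260, 30, 66]
pot_b 0.64 [311, 134, 22, 24]
bench_timer 0.77 [242, 184, 32, 32]
reagent_bottle 0.68 [390, 136, 24, 28]
oil_bottle 0.63 [390, 188, 11, 16]
oil_bottle 0.38 [309, 134, 19, 22]
side [[383.22237222   0.         322.60530218]
 [  0.         383.22237222 204.2386067 ]
 [  0.           0.           1.        ]] [[ 0.99933898 -0.03055164  0.01970258]
 [-0.00555489 -0.66393297 -0.74777146]
 [ 0.03592684  0.74716772 -0.66366381]] [-0.5947122   0.15124958  0.69777771]
rack 0.88 [297, 190, 7, 73]
case_1 0.92 [270, 155, 58, 26]
case_1 0.67 [263, 181, 64, 32]
mat 0.84 [354, 208, 35, 26]
pot_b 0.62 [401, 198, 25, 33]
bench_timer 0.73 [339, 164, 35, 19]
reagent_bottle 0.77 [410, 257, 26, 51]
oil_bottle 0.79 [353, 260, 17, 9]
```

View pics/top0.png

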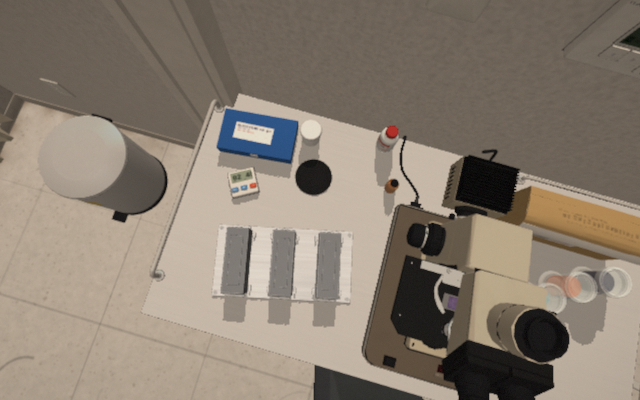

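View pics/side0.png

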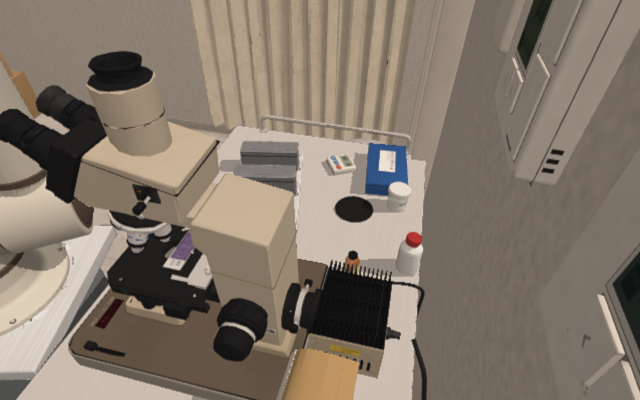

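```bash
cat > h.py <<'E'
import numpy as np, cv2
from scipy.optimize import minimize
def proj(c,X):
    X=np.atleast_2d(X); Y=X@np.array(c["R"]).T+c["t"]; p=Y@np.array(c["camera_matrix"]).T
    return p[:,:2]/p[:,2:]
def back(c,uv,z):
    R=np.array(c["R"]);C=-R.T@c["t"]; d=R.T@np.linalg.inv(c["camera_matrix"])@np.array([uv[0],uv[1],1.])
    return C+d*(z-C[2])/d[2]
def box(l,w,z0,z1,x,y,yaw,ox=0,oy=0):
    c,s=np.cos(yaw),np.sin(yaw); P=[]
    for a in(-.5,.5):
        for b in(-.5,.5):
            for z in(z0,z1):
                u,v=ox+a*l,oy+b*w; P.append([x+c*u-s*v,y+s*u+c*v,z])
    return np.array(P)
def mask(c,boxes,S=8):
    m=np.zeros((400,640),np.uint8)
    for b in boxes:
        h=cv2.convexHull(proj(c,b).astype(np.float32))
        cv2.fillConvexPoly(m,np.round(h*16).astype(np.int32),1,shift=4)
    return m
E
python3 - <<'E'
import pickle
from h import *
d=pickle.load(open("d0.pkl","rb")); c=d["top"]
for n in("top","side"): print(n,-np.array(d[n]["R"]).T@d[n]["t"])
for t,h in(("mat",.003),("pot_b",.03),("bench_timer",.01),("reagent_bottle",.045),("oil_bottle",.03)):
    for n in("top","side"): print(t,n,back(d[n],d[n,t][0]["box"][:2],h).round(3))
for r in d["top","case_1"][:3]: print("case",back(c,r["box"][:2],.055).round(3))
tgt=d["top","rack"][0]["region"].copy()
for r in d["top","case_1"][:3]: tgt|=r["region"]
tg=tgt.astype(np.float32)
def f(p):
    x,y,w=p[0],p[1],p[2]
    m=mask(c,[box(.16,.31,0,.006,x,y,w)]+[box(.14,.048,.006,.062,x,y,w,0,o) for o in(-.1,0,.1)])
    m=cv2.GaussianBlur(m.astype(np.float32),(0,0),1.5)
    return ((m-cv2.GaussianBlur(tg,(0,0),1.5))**2).sum()
x0=back(c,d["top","rack"][0]["box"][:2],.02)
best=min((minimize(f,[x0[0],x0[1],w],method="Nelder-Mead",options=dict(initial_simplex=[[x0[0],x0[1],w],[x0[0]+.02,x0[1],w],[x0[0],x0[1]+.02,w],[x0[0],x0[1],w+.1]])) for w in(-.15,0,.15)),key=lambda r:r.fun)
print(best.x,np.degrees(best.x[2]),best.fun)
x,y,w=best.x
img=cv2.resize(c["image"][200:320,190:370,::-1],None,fx=4,fy=4,interpolation=cv2.INTER_CUBIC)
for b in [box(.16,.31,.006,.006,x,y,w)]+[box(.14,.048,.062,.062,x,y,w,0,o) for o in(-.1,0,.1)]:
    h=cv2.convexHull(proj(c,b).astype(np.float32)).reshape(-1,2)
    cv2.polylines(img,[np.round((h-[190,200]+.5)*4).astype(int).reshape(-1,1,2)],True,(0,0,255),1)
cv2.imwrite("pics/fit.png",img)
E
```

```text
top [0.4515856  0.2154727  0.89343018]
side [ 0.57009031 -0.43910683  0.5879073 ]
mat top [0.665 0.202 0.003]
mat side [0.672 0.207 0.003]
pot_b top [0.768 0.212 0.03 ]
pot_b side [0.778 0.209 0.03 ]
bench_timer top [0.648 0.371 0.01 ]
bench_timer side [0.649 0.365 0.01 ]
reagent_bottle top [0.762 0.029 0.045]
reagent_bottle side [0.758 0.023 0.045]
oil_bottle top [0.643 0.027 0.03 ]
oil_bottle side [0.652 0.031 0.03 ]
case [0.465 0.269 0.055]
case [0.471 0.366 0.055]
case [0.464 0.172 0.055]
[ 0.46829449  0.27010072 -0.04405874] -2.524380008313227 150.1092071533203
```

View pics/fit.png

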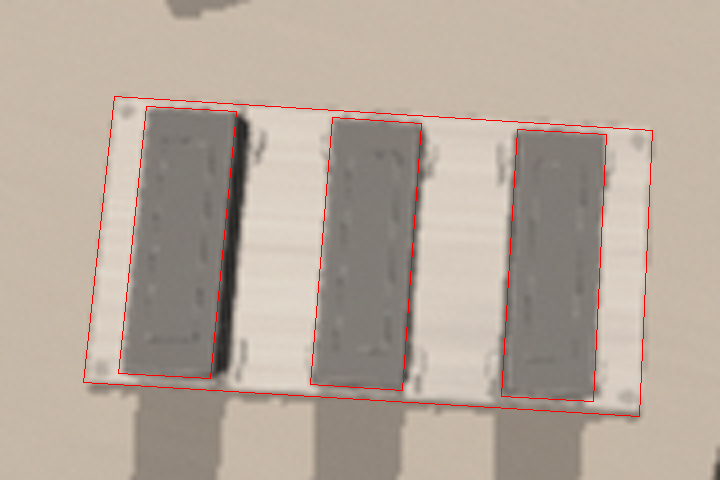

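Run:
```python
import pickle
from h import *
from workcell import bot
d=pickle.load(open("d0.pkl","rb"))
t,s=d["top"],d["side"]
def tri(a,b):
    A=[];B=[]
    for c,uv in((t,a),(s,b)):
        R=np.array(c["R"]);C=-R.T@c["t"];v=R.T@np.linalg.inv(c["camera_matrix"])@np.array([*uv,1.]);v/=np.linalg.norm(v)
        M=np.eye(3)-np.outer(v,v);A.append(M);B.append(M@C)
    return np.linalg.lstsq(np.vstack(A),np.hstack(B),rcond=None)[0].round(3)
print("tube top",tri((542,335),(115,63)))
print("head box corner", tri((475,220),(217,143)))
print("eyepiece ends", tri((470,395),(12,118)),tri((545,395),(45,98)))
for uv in((400,207),(365,360),(470,390),(560,340),(450,240),(640,270)): print(uv,[back(t,uv,z).round(2)[:2] for z in(0,.2,.35)])
c=bot.camera("wrist"); cv2.imwrite("pics/w0.png",c["image"][:,:,::-1]); print(-np.array(c["R"]).T@c["t"],c["R"])
```

```text
tube top [ 0.382 -0.057  0.437]
head box corner [ 0.495 -0.039  0.339]
eyepiece ends [ 0.262 -0.024  0.352] [ 0.309 -0.073  0.406]
(400, 207) [array([ 0.6, -0. ]), array([0.57, 0.05]), array([0.54, 0.08])]
(365, 360) [array([0.26, 0.08]), array([0.3 , 0.11]), array([0.34, 0.14])]
(470, 390) [array([ 0.2 , -0.15]), array([ 0.26, -0.06]), array([ 0.3, -0. ])]
(560, 340) [array([ 0.31, -0.36]), array([ 0.34, -0.23]), array([ 0.36, -0.13])]
(450, 240) [array([ 0.53, -0.12]), array([ 0.51, -0.04]), array([0.5 , 0.01])]
(640, 270) [array([ 0.47, -0.56]), array([ 0.46, -0.39]), array([ 0.46, -0.26])]
[ 0.29565751 -0.47235093  0.37339242] [[ 3.96285496e-01 -9.18127217e-01  4.68675416e-04]
 [-8.69404656e-01 -3.75091504e-01  3.21623861e-01]
 [-2.95115824e-01 -1.27862340e-01 -9.46867400e-01]]
```

View pics/w0.png

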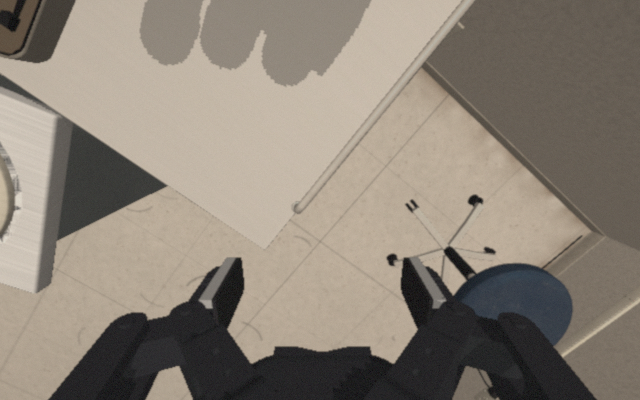

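Emit:
{"op": "step_arm", "data": {"dr": [[0,0,0],[0,0,0],[0,0,0],[0,0,0],[0,0,0],[0,0,0],[0,0,0],[0,0,0]], "xyz": [[0,0,-1],[0,0,-2],[0,0,-3],[0,0,-4],[0,0,-5],[0,0,-6],[0,0,-7],[0,0,-8]], "gripper": [1,1,1,1,1,1,1,1]}}

```text
time: 1.65
ee_pos: [0.2236, -0.5175, 0.4924]
tcp_rot: [176.6, -0.0, 23.4]
wrist_force: [0.8, 0.7, 0.8]
opening: 0.0853
```

Run:
```python
from workcell import bot
import cv2
o=bot.get_obs(); print(o["q"].round(2),o["ee_pos"],o["tcp_rot"])
for n in("side","wrist"):
    c=bot.camera(n); cv2.imwrite(f"pics/{n}1.png",c["image"][:,:,::-1])
```

```text
[-66.64  26.83  70.78 130.52   0.    90.  ] [ 0.22356411 -0.51749382  0.49240894] [ 1.76571173e+02 -3.17081844e-04  2.33648015e+01]
```

View pics/side1.png

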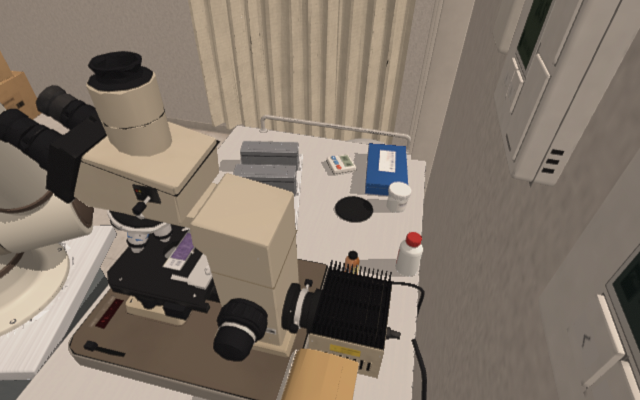

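View pics/wrist1.png

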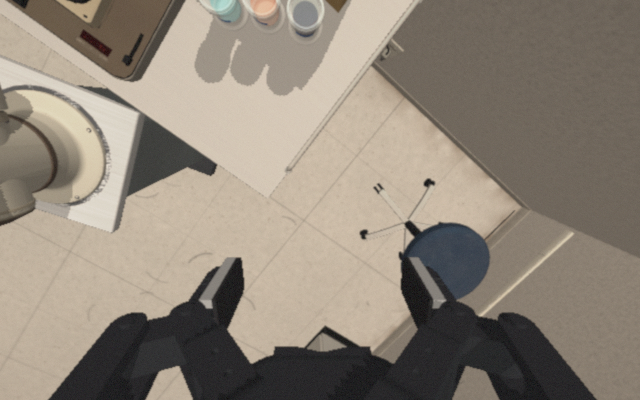

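Emit:
{"op": "step_arm", "data": {"dr": [[-0.1,0,0],[-0.2,0,0],[-0.3,0,0],[-0.4,0,0],[-0.5,0,0],[-0.6,0,0],[-0.7,0,0],[-0.8,0,0]], "xyz": [[0,0,-0.5],[0,0,-1],[0,0.2,-1.5],[0,0.4,-2],[0,0.6,-2.7],[0,0.8,-3.5],[0,1,-4],[0,1,-4.5]], "gripper": [1,1,1,1,1,1,1,1]}}

```text
time: 2.55
ee_pos: [0.2342, -0.542, 0.6791]
tcp_rot: [130.1, 0.0, 23.4]
wrist_force: [0.2, -0.6, 0.3]
opening: 0.0859
```

Run:
```python
from workcell import bot
import cv2
o=bot.get_obs(); print(o["time"],o["q"].round(2),o["ee_pos"],o["tcp_rot"])
```

```text
2.55 [-66.63 -12.05  31.7   83.86  -0.    90.  ] [ 0.23415493 -0.54196807  0.67913308] [1.30107596e+02 1.08780046e-03 2.33660863e+01]
```

```bash
cat >> h.py <<'E'
from scipy.spatial.transform import Rotation as Ro
def rows(p0,rpy0,poses):
    """poses: list of (pos, Rotation)"""
    R0=Ro.from_euler("xyz",rpy0,degrees=True); p0=np.array(p0)
    dr=[];xyz=[]
    for p,R in poses:
        dr.append((R0.inv()*R).as_rotvec().round(3).tolist()); xyz.append((R0.inv().apply(np.array(p)-p0)/.04).round(2).tolist())
    print('dr',dr);print('xyz',xyz)
def E(r,p,y): return Ro.from_euler("xyz",[r,p,y],degrees=True)
def cyl(r,az,z,tilt,yaw=None):
    """tool tilted outward by tilt deg from down; yaw None = radial (q6=90), az deg"""
    a=np.radians(az)
    R=E(180-tilt,0,az+90 if yaw is None else yaw)
    return np.array([r*np.cos(a),r*np.sin(a),z]),R
E
python3 - <<'E'
from h import *
p=[.2342,-.542,.6791]; 
A=[cyl(.59,-66.63+4.8*(i+1),.679,49.9) for i in range(8)]
rows(p,[130.1,0,23.4],A)
E
```

```text
dr [[0.0, 0.064, -0.054], [0.0, 0.128, -0.108], [0.0, 0.192, -0.162], [0.0, 0.256, -0.216], [-0.0, 0.32, -0.269], [0.0, 0.384, -0.323], [0.0, 0.448, -0.377], [0.0, 0.512, -0.431]]
xyz [[1.23, -0.04, -0.05], [2.46, -0.14, -0.16], [3.67, -0.31, -0.36], [4.85, -0.54, -0.63], [6.0, -0.83, -0.98], [7.11, -1.18, -1.4], [8.16, -1.59, -1.89], [9.16, -2.06, -2.44]]
```

Emit:
{"op": "step_arm", "data": {"dr": [[0,0.064,-0.054],[0,0.128,-0.108],[0,0.192,-0.162],[0,0.256,-0.216],[0,0.32,-0.27],[0,0.384,-0.323],[0,0.448,-0.377],[0,0.512,-0.431]], "xyz": [[1.23,-0.04,-0.05],[2.46,-0.14,-0.16],[3.67,-0.31,-0.36],[4.85,-0.54,-0.63],[6.0,-0.83,-0.98],[7.11,-1.18,-1.4],[8.16,-1.59,-1.89],[9.16,-2.06,-2.44]], "gripper": [1,1,1,1,1,1,1,1]}}

```text
time: 3.35
ee_pos: [0.5204, -0.2776, 0.6782]
tcp_rot: [130.3, -0.2, 61.9]
wrist_force: [-0.1, -0.3, -0.3]
opening: 0.0857
```

Emit:
{"op": "step_arm", "data": {"dr": [[0,0.064,-0.054],[0,0.128,-0.108],[0,0.192,-0.162],[0,0.256,-0.216],[0,0.32,-0.27],[0,0.384,-0.323],[0,0.448,-0.377],[0,0.512,-0.431]], "xyz": [[1.23,-0.04,-0.05],[2.46,-0.14,-0.16],[3.67,-0.31,-0.36],[4.85,-0.54,-0.63],[6.0,-0.83,-0.98],[7.11,-1.18,-1.4],[8.16,-1.59,-1.89],[9.16,-2.06,-2.44]], "gripper": [1,1,1,1,1,1,1,1]}}

```text
time: 4.15
ee_pos: [0.5802, 0.1054, 0.6801]
tcp_rot: [130.1, -0.4, 100.3]
wrist_force: [0.9, -0.3, -0.3]
opening: 0.085
```

Run:
```python
from workcell import bot
from h import *
o=bot.get_obs(); print(o["time"],o["q"].round(2),o["ee_pos"],o["tcp_rot"])
```

```text
4.15 [ 10.14 -12.    31.91  84.03   0.31  90.2 ] [0.58021493 0.10536876 0.68012041] [130.11687186  -0.35149359 100.25337705]
```

```bash
cat >> h.py <<'E'
def pose(p,yaw,tilt=0,az=None):
    p=np.array(p,float); az=np.arctan2(p[1],p[0]) if az is None else az
    t=np.array([-np.sin(az),np.cos(az),0])
    return p,Ro.from_rotvec(-t*np.radians(tilt))*E(180,0,yaw)
E
python3 - <<'E'
from h import *
p0=np.array([.5802,.1054,.6801]);p1=np.array([.468,.27,.25])
for blk in (range(1,9),range(9,17)):
    P=[]
    for k in blk:
        s=min(k/14,1); u=k/16
        P.append(pose(p0+(p1-p0)*[u,min(u*1.3,1),u**1.0],100.25+(-2.5-100.25)*s,49.9*(1-s)))
    if blk[0]==1: rows(p0,[130.12,-.35,100.25],P); q=P[-1]
    else: rows(q[0],q[1].as_euler("xyz",degrees=True),P)
print(q[0],q[1].as_euler("xyz",degrees=True))
E
```

```text
dr [[0.063, 0.01, 0.132], [0.128, 0.013, 0.267], [0.194, 0.005, 0.4], [0.259, -0.014, 0.532], [0.323, -0.044, 0.661], [0.385, -0.085, 0.787], [0.442, -0.137, 0.91], [0.494, -0.2, 1.03]]
xyz [[0.36, -0.59, 0.35], [0.71, -1.18, 0.7], [1.07, -1.77, 1.04], [1.42, -2.35, 1.39], [1.78, -2.94, 1.74], [2.14, -3.53, 2.09], [2.49, -4.12, 2.44], [2.85, -4.71, 2.78]]
dr [[0.025, -0.058, 0.13], [0.039, -0.12, 0.258], [0.042, -0.184, 0.386], [0.034, -0.25, 0.512], [0.014, -0.317, 0.637], [-0.017, -0.382, 0.759], [-0.017, -0.382, 0.759], [-0.017, -0.382, 0.759]]
xyz [[-0.14, -0.45, 0.61], [-0.28, -0.89, 1.22], [-0.41, -1.34, 1.84], [-0.55, -1.79, 2.45], [-0.84, -2.06, 3.03], [-1.19, -2.26, 3.6], [-1.54, -2.45, 4.16], [-1.89, -2.64, 4.73]]
[0.5241  0.21239 0.46505] [172.56129578 -20.10739825  42.8563454 ]
```

Emit:
{"op": "step_arm", "data": {"dr": [[0.063,0.01,0.132],[0.128,0.013,0.267],[0.194,0.005,0.4],[0.259,-0.014,0.532],[0.323,-0.044,0.661],[0.385,-0.085,0.787],[0.442,-0.137,0.91],[0.494,-0.2,1.03]], "xyz": [[0.36,-0.59,0.35],[0.71,-1.18,0.7],[1.07,-1.77,1.04],[1.42,-2.35,1.39],[1.78,-2.94,1.74],[2.14,-3.53,2.09],[2.49,-4.12,2.44],[2.85,-4.71,2.78]], "gripper": [1,1,1,1,1,1,1,1]}}

```text
time: 4.95
ee_pos: [0.5242, 0.2109, 0.4645]
tcp_rot: [172.7, -20.1, 42.3]
wrist_force: [-0.1, 0.5, -0.2]
opening: 0.0856
```

Emit:
{"op": "step_arm", "data": {"dr": [[0.025,-0.058,0.13],[0.039,-0.12,0.258],[0.042,-0.184,0.386],[0.034,-0.25,0.512],[0.014,-0.317,0.637],[-0.017,-0.382,0.759],[-0.017,-0.382,0.759],[-0.017,-0.382,0.759]], "xyz": [[-0.14,-0.45,0.61],[-0.28,-0.89,1.22],[-0.41,-1.34,1.84],[-0.55,-1.79,2.45],[-0.84,-2.06,3.03],[-1.19,-2.26,3.6],[-1.54,-2.45,4.16],[-1.89,-2.64,4.73]], "gripper": [1,1,1,1,1,1,1,1]}}

```text
time: 5.75
ee_pos: [0.5103, 0.1158, 0.2847]
tcp_rot: [-174.4, -0.1, 9.8]
wrist_force: [0.9, -0.3, -0.2]
opening: 0.0857
```

Run:
```python
from workcell import bot
from h import *
import pickle
o=bot.get_obs(); print(o["time"],o["q"].round(2),o["ee_pos"],o["tcp_rot"],o["wrist_force"],o["torque"])
c=bot.camera("wrist"); r=bot.regions_of(c,"case_1"); pickle.dump((c,r),open("w2.pkl","wb"))
im=c["image"][:,:,::-1].copy()
x,y,w=.4683,.2701,-.0441
for b in [box(.16,.31,.006,.006,x,y,w)]+[box(.14,.048,.062,.062,x,y,w,0,k) for k in(-.1,0,.1)]:
    h=cv2.convexHull(proj(c,b).astype(np.float32)); cv2.polylines(im,[np.round(h).astype(int)],True,(0,0,255),1)
cv2.imwrite("pics/w2.png",im)
for k in r: print(k["p"],k["box"])
```

```text
5.75 [  9.73   2.63  13.47 100.77   5.62 179.94] [0.51027668 0.11578378 0.28469818] [-1.74382552e+02 -6.58619220e-02  9.78351401e+00] [ 0.88205834 -0.27810322 -0.16675812] [-0.06107373 -0.06596544  0.00347461]
0.97 [232.4, 175.2, 51.5, 103.0]
0.88 [170.8, 162.8, 56.6, 99.8]
0.8 [297.6, 192.6, 51.9, 105.4]
0.31 [246.3, 169.9, 199.4, 135.7]
```

View pics/w2.png

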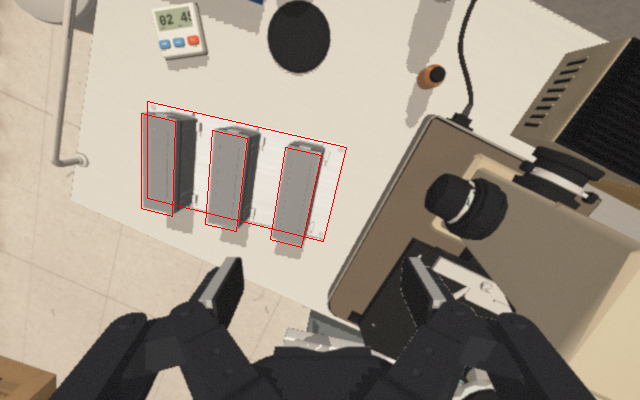

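Run:
```python
from h import *
p0=np.array([.5103,.1158,.2847]);p1=np.array([.468,.27,.26])
pr=p0; rr=[-174.4,-.07,9.78]
for blk in (range(1,9),range(9,17),range(17,25)):
    P=[]
    for k in blk:
        s=min(k/6,1); P.append(pose(p0+(p1-p0)*s,9.8+min(k/22,1)*(177.5-9.8)))
    rows(pr,rr,P); pr=P[-1][0]; rr=P[-1][1].as_euler("xyz",degrees=True)
    print(rr)
```

```text
dr [[-0.098, -0.008, -0.133], [-0.097, -0.014, -0.266], [-0.096, -0.021, -0.399], [-0.095, -0.027, -0.532], [-0.094, -0.034, -0.665], [-0.092, -0.04, -0.798], [-0.09, -0.047, -0.931], [-0.088, -0.053, -1.064]]
xyz [[-0.06, -0.65, 0.17], [-0.13, -1.3, 0.33], [-0.19, -1.95, 0.5], [-0.26, -2.6, 0.67], [-0.32, -3.25, 0.84], [-0.39, -3.9, 1.0], [-0.39, -3.9, 1.0], [-0.39, -3.9, 1.0]]
[-180.            0.           70.78181818]
dr [[-0.0, -0.0, -0.133], [-0.0, -0.0, -0.266], [-0.0, -0.0, -0.399], [-0.0, -0.0, -0.532], [-0.0, -0.0, -0.665], [-0.0, -0.0, -0.798], [-0.0, -0.0, -0.931], [-0.0, -0.0, -1.064]]
xyz [[0.0, 0.0, 0.0], [0.0, 0.0, 0.0], [0.0, 0.0, 0.0], [0.0, 0.0, 0.0], [0.0, 0.0, 0.0], [0.0, 0.0, 0.0], [0.0, 0.0, 0.0], [0.0, 0.0, 0.0]]
[ 1.80000000e+02 -1.27222187e-14  1.31763636e+02]
dr [[0.0, -0.0, -0.133], [0.0, -0.0, -0.266], [0.0, -0.0, -0.399], [0.0, -0.0, -0.532], [0.0, -0.0, -0.665], [0.0, -0.0, -0.798], [0.0, -0.0, -0.798], [0.0, -0.0, -0.798]]
xyz [[0.0, 0.0, 0.0], [0.0, 0.0, 0.0], [0.0, 0.0, 0.0], [0.0, 0.0, 0.0], [0.0, 0.0, 0.0], [0.0, 0.0, 0.0], [0.0, 0.0, 0.0], [0.0, 0.0, 0.0]]
[180.    0.  177.5]
```

Emit:
{"op": "step_arm", "data": {"dr": [[-0.098,-0.008,-0.133],[-0.097,-0.014,-0.266],[-0.096,-0.021,-0.399],[-0.095,-0.027,-0.532],[-0.094,-0.034,-0.665],[-0.092,-0.04,-0.798],[-0.09,-0.047,-0.931],[-0.088,-0.053,-1.064]], "xyz": [[-0.06,-0.65,0.17],[-0.13,-1.3,0.33],[-0.19,-1.95,0.5],[-0.26,-2.6,0.67],[-0.32,-3.25,0.84],[-0.39,-3.9,1.0],[-0.39,-3.9,1.0],[-0.39,-3.9,1.0]], "gripper": [1,1,1,1,1,1,1,1]}}

```text
time: 6.65
ee_pos: [0.4671, 0.2723, 0.2618]
tcp_rot: [179.9, -0.1, 71.4]
wrist_force: [0.8, -0.6, 0.1]
opening: 0.0853
```

Emit:
{"op": "step_arm", "data": {"dr": [[0,0,-0.133],[0,0,-0.266],[0,0,-0.399],[0,0,-0.532],[0,0,-0.665],[0,0,-0.798],[0,0,-0.931],[0,0,-1.064]], "xyz": [[0,0,0],[0,0,0],[0,0,0],[0,0,0],[0,0,0],[0,0,0],[0,0,0],[0,0,0]], "gripper": [1,1,1,1,1,1,1,1]}}

```text
time: 7.45
ee_pos: [0.4675, 0.2715, 0.2621]
tcp_rot: [179.8, 0.0, 132.2]
wrist_force: [0.6, 1.4, 0.1]
opening: 0.0857
```

Emit:
{"op": "step_arm", "data": {"dr": [[0,0,-0.133],[0,0,-0.266],[0,0,-0.399],[0,0,-0.532],[0,0,-0.665],[0,0,-0.798],[0,0,-0.798],[0,0,-0.798]], "xyz": [[0,0,0],[0,0,0],[0,0,0],[0,0,0],[0,0,0],[0,0,0],[0,0,0],[0,0,0]], "gripper": [1,1,1,1,1,1,1,1]}}

```text
time: 8.25
ee_pos: [0.4675, 0.2713, 0.2616]
tcp_rot: [179.9, 0.1, 177.4]
wrist_force: [-0.5, -0.2, 0.8]
opening: 0.0852
```

```bash
cat > look.py <<'E'
import sys,pickle
from workcell import bot
from h import *
o=bot.get_obs(); print(o["time"],o["q"].round(2),o["ee_pos"].round(4),o["tcp_rot"].round(2),o["wrist_force"].round(2),o["torque"].round(3))
c=bot.camera("wrist"); r=bot.regions_of(c,"case_1"); rk=bot.regions_of(c,"rack"); m=bot.regions_of(c,"mat"); pickle.dump((c,r,rk,m),open(f"{sys.argv[1]}.pkl","wb"))
im=c["image"][:,:,::-1].copy()
x,y,w=.4683,.2701,-.0441
for b in [box(.16,.31,.006,.006,x,y,w)]+[box(.14,.048,.062,.062,x,y,w,0,k) for k in(-.1,0,.1)]:
    h=cv2.convexHull(proj(c,b).astype(np.float32)); cv2.polylines(im,[np.round(h).astype(int)],True,(0,0,255),1)
cv2.imwrite(f"pics/{sys.argv[1]}.png",im)
for k in r: print(round(k["p"],2),np.round(k["box"],1),back(c,k["box"][:2],.062).round(4))
if m: print("mat",m[0]["p"],back(c,m[0]["box"][:2],.003))
E
python3 look.py w3
```

```text
8.25 [ 3.013e+01  4.330e+00  1.279e+01  9.833e+01 -1.000e-02  3.272e+01] [0.4675 0.2713 0.2616] [1.7994e+02 1.1000e-01 1.7740e+02] [-0.46 -0.18  0.84] [-0.049  0.017 -0.043]
0.93 [319.2 172.3  38.7 110.7] [0.4621 0.2678 0.062 ]
0.83 [243.1 176.3  57.8 108.4] [0.4628 0.1715 0.062 ]
0.59 [398.1 173.2  51.1 110.8] [0.4678 0.367  0.062 ]
mat 0.67 [0.67053708 0.20427983 0.003     ]
```

View pics/w3.png

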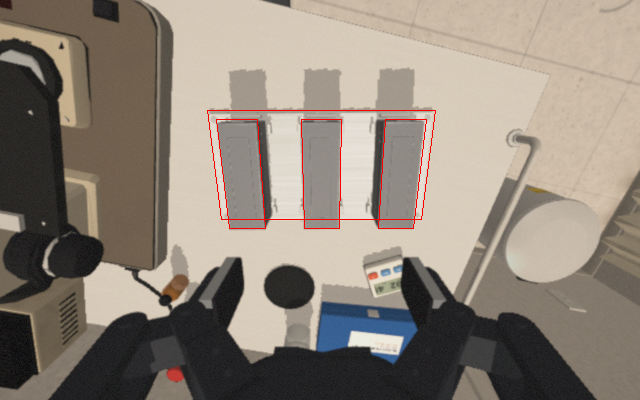

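Emit:
{"op": "step_arm", "data": {"dr": [[0,0,0],[0,0,0],[0,0,0],[0,0,0],[0,0,0],[0,0,0],[0,0,0],[0,0,0]], "xyz": [[0,-0.03,1],[0,-0.03,2],[0,-0.03,3],[0,-0.03,4],[0,-0.03,4.8],[0,-0.03,5.5],[0,-0.03,5.9],[0,-0.03,6.1]], "gripper": [1,1,1,1,1,1,1,1]}}

```text
time: 9.25
ee_pos: [0.4669, 0.2692, 0.0151]
tcp_rot: [-179.9, -0.1, 177.5]
wrist_force: [-0.7, -0.8, -0.2]
opening: 0.0852
```

Emit:
{"op": "step_arm", "data": {"dr": [[0,0,0],[0,0,0],[0,0,0],[0,0,0],[0,0,0],[0,0,0],[0,0,0],[0,0,0]], "xyz": [[0,0,0],[0,0,0],[0,0,0],[0,0,0],[0,0,0],[0,0,0],[0,0,0],[0,0,0]], "gripper": [0.4,0.4,0.4,0.4,0.4,0.4,0.4,0.4], "squeeze": 70}}

```text
time: 10.05
ee_pos: [0.4686, 0.2701, 0.0184]
tcp_rot: [179.9, 0.2, 177.6]
wrist_force: [-0.3, 0.0, 6.9]
opening: 0.0473
```

Emit:
{"op": "step_arm", "data": {"dr": [[0,0,0],[0,0,0],[0,0,0],[0,0,0],[0,0,0],[0,0,0],[0,0,0],[0,0,0]], "xyz": [[0,0,-0.2],[0,0,-0.8],[0,0,-1.6],[0,0,-2.4],[0,0,-3.2],[0,0,-3.9],[0,0,-4.3],[0,0,-4.5]], "gripper": [0.4,0.4,0.4,0.4,0.4,0.4,0.4,0.4]}}

```text
time: 10.85
ee_pos: [0.4679, 0.2698, 0.1988]
tcp_rot: [179.9, 0.1, 177.6]
wrist_force: [-0.1, 0.3, -4.4]
opening: 0.0471
```

```bash
cat > tq.py <<'E'
from workcell import bot
import numpy as np
F=[];T=[]
for i in range(5):
    o=bot.get_obs(); F.append(o["wrist_force"]);T.append(o["torque"])
    if i<4: c=bot.camera("side")
print(o["time"],o["q"].round(1),o["ee_pos"].round(4),o["tcp_rot"].round(2),o["opening"])
print("F",np.mean(F,0).round(3),"T",np.mean(T,0).round(4),"sd",np.std(T,0).round(4), np.std(F,0).round(2))
E
python3 tq.py
```

```text
11.05 [30.   3.   4.  91.1 -0.  32.4] [0.4673 0.2695 0.1958] [-1.7997e+02 -3.0000e-02  1.7758e+02] 0.04738169876747603
F [ 0.03  -0.099 -3.772] T [ 0.0014  0.0212 -0.0236] sd [0.0135 0.0388 0.0191] [0.62 0.4  0.61]
```

Emit:
{"op": "step_arm", "data": {"dr": [[0,0.11,0],[0,0.23,0],[0,0.35,0],[0,0.45,0],[0,0.45,0],[0,0.45,0],[0,0.45,0],[0,0.45,0]], "xyz": [[0,0,0],[0,0,0],[0,0,0],[0,0,0],[0,0,0],[0,0,0],[0,0,0],[0,0,0]], "gripper": [0.4,0.4,0.4,0.4,0.4,0.4,0.4,0.4]}}

```text
time: 11.85
ee_pos: [0.4671, 0.2698, 0.1985]
tcp_rot: [179.9, -25.5, 177.7]
wrist_force: [0.3, 0.2, -3.1]
opening: 0.0472
```

```bash
python3 tq.py
```

```text
12.05 [ 24.1  26.3  27.9 114.8  11.2  24.2] [0.4673 0.2698 0.1979] [179.93 -25.61 177.64] 0.04725960039736674
F [ 0.08   0.062 -3.708] T [-0.0215 -0.6582  0.0114] sd [0.0248 0.1081 0.0221] [0.36 0.2  0.35]
```

Emit:
{"op": "step_arm", "data": {"dr": [[0,0,0],[0,0,0],[0,0,0],[0,-0.11,0],[0,-0.23,0],[0,-0.35,0],[0,-0.45,0],[0,-0.45,0]], "xyz": [[0,0,0],[0,0,0],[0,0,0],[0,0,0],[0,0,0],[0,0,0],[0,0,0],[0,0,0]], "gripper": [0.4,0.4,0.4,0.4,0.4,0.4,0.4,0.4]}}

```text
time: 12.85
ee_pos: [0.4657, 0.2696, 0.1981]
tcp_rot: [179.9, 0.2, 177.7]
wrist_force: [0.3, 0.3, -3.0]
opening: 0.0477
```

```bash
python3 tq.py
```

```text
13.05 [29.9  3.1  4.2 91.2  0.  32.4] [0.468  0.2696 0.1965] [-1.7999e+02 -1.0000e-01  1.7757e+02] 0.04745778978348948
F [ 0.295  0.195 -3.511] T [ 0.0098  0.0206 -0.0191] sd [0.0221 0.0525 0.022 ] [0.6  0.17 0.25]
```

Emit:
{"op": "step_arm", "data": {"dr": [[0,-0.11,0],[0,-0.23,0],[0,-0.35,0],[0,-0.45,0],[0,-0.45,0],[0,-0.45,0],[0,-0.45,0],[0,-0.45,0]], "xyz": [[0,0,0],[0,0,0],[0,0,0],[0,0,0],[0,0,0],[0,0,0],[0,0,0],[0,0,0]], "gripper": [0.4,0.4,0.4,0.4,0.4,0.4,0.4,0.4]}}

```text
time: 13.85
ee_pos: [0.4685, 0.2697, 0.1969]
tcp_rot: [-180.0, 25.7, 177.5]
wrist_force: [0.3, -0.6, -2.8]
opening: 0.0471
```

```bash
python3 tq.py
```

```text
14.05 [ 38.6 -17.8 -18.6  69.2 -16.6  38.1] [0.468  0.2696 0.1967] [-179.99   25.78  177.56] 0.04741132790166801
F [ 0.332 -0.02  -3.667] T [-0.0085  0.7704 -0.0389] sd [0.0175 0.0556 0.0329] [0.11 0.59 0.55]
```

Emit:
{"op": "step_arm", "data": {"dr": [[0,0,0],[0,0,0],[0,0,0],[0,0.11,0],[0,0.23,0],[0,0.35,0],[0,0.45,0],[0,0.45,0]], "xyz": [[0,0,0],[0,0,0],[0,0,0],[0,0,0],[0,0,0],[0,0,0],[0,0,0],[0,0,0]], "gripper": [0.4,0.4,0.4,0.4,0.4,0.4,0.4,0.4]}}

```text
time: 14.85
ee_pos: [0.4693, 0.2694, 0.195]
tcp_rot: [-179.9, -0.2, 177.5]
wrist_force: [-0.0, -0.7, -4.3]
opening: 0.0472
```

```bash
python3 tq.py; python3 look.py w4
```

```text
15.05 [30.   2.8  4.  91.  -0.1 32.4] [0.4673 0.2697 0.1972] [179.97   0.2  177.61] 0.047148828416232316
F [-0.196 -0.103 -3.642] T [0.0146 0.0126 0.0183] sd [0.0374 0.069  0.0235] [0.47 0.63 0.39]
15.05 [ 3.003e+01  2.760e+00  3.950e+00  9.101e+01 -8.000e-02  3.242e+01] [0.4673 0.2697 0.1972] [179.97   0.2  177.61] [-0.8   0.24 -3.2 ] [ 0.08  -0.01   0.002]
0.93 [319.3 240.4 137.8 217.2] [0.5247 0.264  0.062 ]
0.82 [227.8 186.6  67.9 134.5] [0.4588 0.1719 0.062 ]
0.74 [416.4 184.6  69.1 129.2] [0.4648 0.3674 0.062 ]
```

View pics/w4.png

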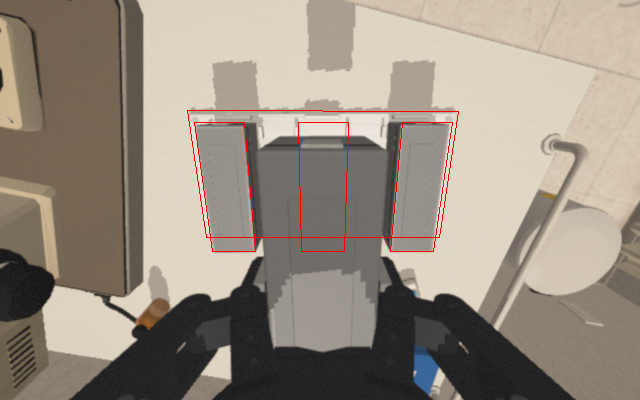

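Emit:
{"op": "step_arm", "data": {"dr": [[0,0,0],[0,0,0],[0,0,0],[0,0,0],[0,0,0],[0,0,0],[0,0,0],[0,0,0]], "xyz": [[0,0,0.7],[0,0,1.5],[0,0,2.3],[0,0,3.1],[0,0,3.7],[0,0,4.1],[0,0,4.35],[0,0,4.48]], "gripper": [0.4,0.4,0.4,0.4,0.4,0.4,0.4,0.4]}}

```text
time: 16.05
ee_pos: [0.4673, 0.2696, 0.0183]
tcp_rot: [180.0, 0.1, 177.6]
wrist_force: [-19.4, -11.1, 45.5]
opening: 0.0467
```

```bash
python3 tq.py
```

```text
16.25 [ 30.    4.9 -13.6  71.3  -0.   32.4] [0.4682 0.27   0.0186] [1.7994e+02 1.4000e-01 1.7759e+02] 0.04731131772155377
F [-3.654 -2.02   6.47 ] T [-0.3891  0.6795 -0.0221] sd [0.7643 1.3877 0.0177] [ 7.87  4.55 19.52]
```

Emit:
{"op": "step_arm", "data": {"dr": [[0,0,0],[0,0,0],[0,0,0],[0,0,0],[0,0,0],[0,0,0],[0,0,0],[0,0,0]], "xyz": [[0,0,0],[0,0,0],[0,0,0],[0,0,0],[0,0,0],[0,0,0],[0,0,0],[0,0,0]], "gripper": [1,1,1,1,1,1,1,1]}}

```text
time: 17.05
ee_pos: [0.4678, 0.2696, 0.0176]
tcp_rot: [180.0, 0.0, 177.6]
wrist_force: [0.2, 0.3, 0.2]
opening: 0.0857
```

Emit:
{"op": "step_arm", "data": {"dr": [[0,0,0],[0,0,0],[0,0,0],[0,0,0],[0,0,0],[0,0,0],[0,0,0],[0,0,0]], "xyz": [[0,0,-0.5],[0,0,-1.2],[0,0,-2],[0,0,-2.8],[0,0,-3.4],[0,0,-3.8],[0,0,-4],[0,0,-4]], "gripper": [1,1,1,1,1,1,1,1]}}

```text
time: 17.85
ee_pos: [0.468, 0.2699, 0.1784]
tcp_rot: [179.9, 0.1, 177.6]
wrist_force: [0.0, 0.7, -0.2]
opening: 0.0853
```

```bash
python3 look.py w5
python3 - <<'E'
from workcell import bot
import cv2
c=bot.camera("side"); cv2.imwrite("pics/s5.png",cv2.resize(c["image"][100:300,200:440,::-1],None,fx=3,fy=3,interpolation=cv2.INTER_CUBIC))
E
```

```text
17.85 [ 2.998e+01  2.720e+00  1.840e+00  8.898e+01 -1.000e-02  3.239e+01] [0.468  0.2699 0.1784] [1.7994e+02 1.2000e-01 1.7758e+02] [ 0.04  0.72 -0.19] [-0.034 -0.015  0.004]
0.75 [320.2 190.2  55.4 139.3] [0.4617 0.2681 0.062 ]
0.59 [421.5 191.   77.6 138. ] [0.4667 0.3666 0.062 ]
0.59 [221.  191.9  75.  139.1] [0.4593 0.1715 0.062 ]
mat 0.71 [0.66921309 0.20352575 0.003     ]
```

View pics/w5.png

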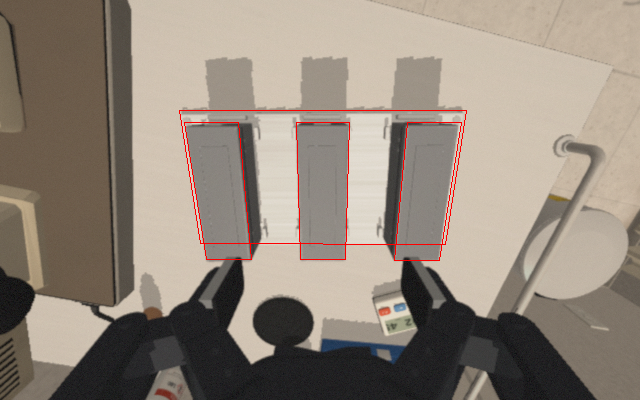

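View pics/s5.png

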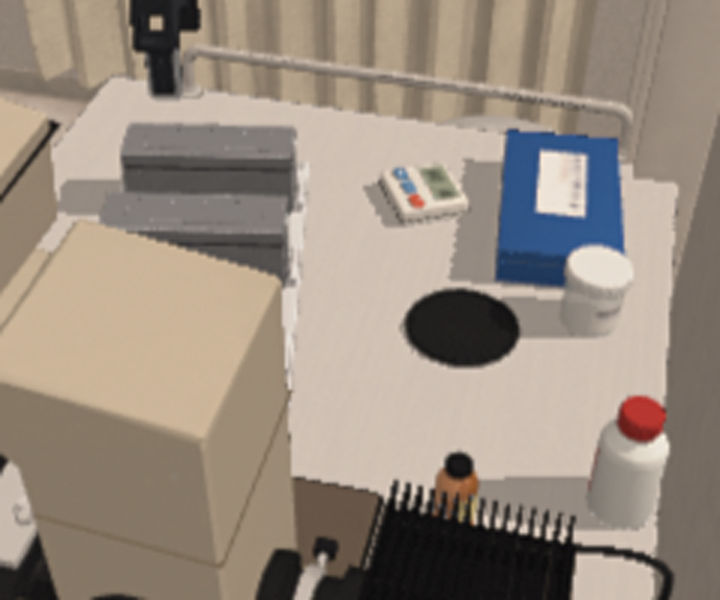

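Emit:
{"op": "step_arm", "data": {"dr": [[0,0,0],[0,0,0],[0,0,0],[0,0,0],[0,0,0],[0,0,0],[0,0,0],[0,0,0]], "xyz": [[0,0.8,0],[0,1.7,0],[0,2.3,0.3],[0,2.5,1.1],[0,2.5,2.0],[0,2.5,2.9],[0,2.5,3.6],[0,2.5,4.0]], "gripper": [1,1,1,1,1,1,1,1]}}

```text
time: 18.9
ee_pos: [0.4704, 0.3685, 0.0139]
tcp_rot: [-179.8, -0.1, 177.6]
wrist_force: [-0.3, -0.3, 0.1]
opening: 0.0851
```

Emit:
{"op": "step_arm", "data": {"dr": [[0,0,0],[0,0,0],[0,0,0],[0,0,0],[0,0,0],[0,0,0],[0,0,0],[0,0,0]], "xyz": [[0,0,0],[0,0,0],[0,0,0],[0,0,0],[0,0,0],[0,0,0],[0,0,0],[0,0,0]], "gripper": [0.4,0.4,0.4,0.4,0.4,0.4,0.4,0.4]}}

```text
time: 19.7
ee_pos: [0.4726, 0.37, 0.019]
tcp_rot: [179.9, 0.1, 177.6]
wrist_force: [-0.6, 0.7, 6.0]
opening: 0.0473
```

Emit:
{"op": "step_arm", "data": {"dr": [[0,0,0],[0,0,0],[0,0,0],[0,0,0],[0,0,0],[0,0,0],[0,0,0],[0,0,0]], "xyz": [[0,0,-0.2],[0,0,-0.8],[0,0,-1.6],[0,0,-2.4],[0,0,-3.2],[0,0,-3.9],[0,0,-4.3],[0,0,-4.5]], "gripper": [0.4,0.4,0.4,0.4,0.4,0.4,0.4,0.4]}}

```text
time: 20.5
ee_pos: [0.4721, 0.3697, 0.1995]
tcp_rot: [179.9, 0.1, 177.6]
wrist_force: [-0.3, -0.2, -4.5]
opening: 0.0469
```

```bash
python3 tq.py
```

```text
20.7 [38.1 11.3 13.2 92.  -0.  40.5] [0.4716 0.3693 0.1965] [-1.7995e+02 -3.0000e-02  1.7758e+02] 0.04741484022174635
F [-0.246 -0.087 -4.299] T [-0.0288  0.0097 -0.0102] sd [0.032  0.0241 0.0199] [0.45 0.3  0.48]
```

Emit:
{"op": "step_arm", "data": {"dr": [[0,0.11,0],[0,0.23,0],[0,0.35,0],[0,0.45,0],[0,0.45,0],[0,0.45,0],[0,0.45,0],[0,0.45,0]], "xyz": [[0,0,0],[0,0,0],[0,0,0],[0,0,0],[0,0,0],[0,0,0],[0,0,0],[0,0,0]], "gripper": [0.4,0.4,0.4,0.4,0.4,0.4,0.4,0.4]}}

```text
time: 21.5
ee_pos: [0.4712, 0.3698, 0.1998]
tcp_rot: [179.9, -25.5, 177.7]
wrist_force: [0.5, -0.5, -3.6]
opening: 0.0474
```

```bash
python3 tq.py
```

```text
21.7 [ 31.5  34.4  39.6 116.9  14.   31.2] [0.4715 0.3697 0.199 ] [179.91 -25.61 177.66] 0.04728938381273584
F [ 0.077 -0.263 -3.86 ] T [-0.042  -0.7391 -0.0068] sd [0.0221 0.082  0.0481] [0.6  0.28 0.36]
```

Emit:
{"op": "step_arm", "data": {"dr": [[0,0,0],[0,0,0],[0,0,0],[0,-0.11,0],[0,-0.23,0],[0,-0.35,0],[0,-0.45,0],[0,-0.45,0]], "xyz": [[0,0,0],[0,0,0],[0,0,0],[0,0,0],[0,0,0],[0,0,0],[0,0,0],[0,0,0]], "gripper": [0.4,0.4,0.4,0.4,0.4,0.4,0.4,0.4]}}

```text
time: 22.5
ee_pos: [0.4697, 0.3694, 0.1989]
tcp_rot: [179.9, 0.2, 177.7]
wrist_force: [-0.1, 0.4, -3.7]
opening: 0.0475
```

```bash
python3 tq.py
```

```text
22.7 [38.  11.4 13.5 92.1  0.1 40.5] [0.4723 0.3695 0.1973] [-1.7999e+02 -9.0000e-02  1.7756e+02] 0.047337689243077255
F [ 0.243  0.243 -3.721] T [ 0.0144 -0.0713 -0.0202] sd [0.0191 0.0305 0.0119] [0.35 0.3  0.25]
```

Emit:
{"op": "step_arm", "data": {"dr": [[0,-0.11,0],[0,-0.23,0],[0,-0.35,0],[0,-0.45,0],[0,-0.45,0],[0,-0.45,0],[0,-0.45,0],[0,-0.45,0]], "xyz": [[0,0,0],[0,0,0],[0,0,0],[0,0,0],[0,0,0],[0,0,0],[0,0,0],[0,0,0]], "gripper": [0.4,0.4,0.4,0.4,0.4,0.4,0.4,0.4]}}

```text
time: 23.5
ee_pos: [0.4728, 0.3696, 0.1978]
tcp_rot: [180.0, 25.7, 177.5]
wrist_force: [0.8, 0.6, -3.9]
opening: 0.0473
```

```bash
python3 tq.py
```

```text
23.7 [ 47.1  -7.   -9.4  70.3 -19.3  46.5] [0.4723 0.3695 0.1976] [180.    25.79 177.55] 0.04680513689267953
F [ 0.367 -0.177 -3.676] T [ 0.024   0.7677 -0.0017] sd [0.026  0.0708 0.0399] [0.38 0.41 0.29]
```

Emit:
{"op": "step_arm", "data": {"dr": [[0,0,0],[0,0,0],[0,0,0],[0,0.11,0],[0,0.23,0],[0,0.35,0],[0,0.45,0],[0,0.45,0]], "xyz": [[0,0,0],[0,0,0],[0,0,0],[0,0,0],[0,0,0],[0,0,0],[0,0,0],[0,0,0]], "gripper": [0.4,0.4,0.4,0.4,0.4,0.4,0.4,0.4]}}

```text
time: 24.5
ee_pos: [0.4737, 0.3692, 0.1958]
tcp_rot: [-179.9, -0.1, 177.5]
wrist_force: [-0.7, -0.6, -4.6]
opening: 0.0472
```

```bash
python3 tq.py
```

```text
24.7 [38.1 11.1 13.2 91.9 -0.1 40.5] [0.4715 0.3697 0.198 ] [179.97   0.19 177.62] 0.047403145511238726
F [-0.329  0.175 -4.071] T [-0.0165  0.0146  0.0058] sd [0.0324 0.0332 0.0156] [0.57 0.5  0.29]
```

Emit:
{"op": "step_arm", "data": {"dr": [[0,0,0],[0,0,0],[0,0,0],[0,0,0],[0,0,0],[0,0,0],[0,0,0],[0,0,0]], "xyz": [[0,0,0.8],[0,0,1.8],[0,0,2.8],[0,0,3.5],[0,0,3.9],[0,0,4.15],[0,0,4.25],[0,0,4.33]], "gripper": [0.4,0.4,0.4,0.4,0.4,0.4,0.4,0.4]}}

```text
time: 25.5
ee_pos: [0.4721, 0.3701, 0.0255]
tcp_rot: [179.9, 0.2, 177.6]
wrist_force: [-0.4, 0.8, -3.6]
opening: 0.0473
```

Emit:
{"op": "step_arm", "data": {"dr": [[0,0,0],[0,0,0],[0,0,0],[0,0,0],[0,0,0],[0,0,0],[0,0,0],[0,0,0]], "xyz": [[0,0,0.03],[0,0,0.07],[0,0,0.1],[0,0,0.13],[0,0,0.16],[0,0,0.17],[0,0,0.17],[0,0,0.17]], "gripper": [0.4,0.4,0.4,0.4,0.4,0.4,0.4,0.4]}}

```text
time: 26.3
ee_pos: [0.4722, 0.3697, 0.019]
tcp_rot: [180.0, 0.1, 177.6]
wrist_force: [-4.0, -2.7, 6.0]
opening: 0.047
```

Emit:
{"op": "step_arm", "data": {"dr": [[0,0,0],[0,0,0],[0,0,0],[0,0,0],[0,0,0],[0,0,0],[0,0,0],[0,0,0]], "xyz": [[0,0,0],[0,0,0],[0,0,0],[0,0,0],[0,0,0],[0,0,0],[0,0,0],[0,0,0]], "gripper": [1,1,1,1,1,1,1,1]}}

```text
time: 27.1
ee_pos: [0.472, 0.3696, 0.0177]
tcp_rot: [180.0, 0.0, 177.6]
wrist_force: [-0.2, 0.7, 0.2]
opening: 0.0855
```

Emit:
{"op": "step_arm", "data": {"dr": [[0,0,0],[0,0,0],[0,0,0],[0,0,0],[0,0,0],[0,0,0],[0,0,0],[0,0,0]], "xyz": [[0,0,-0.5],[0,0,-1.2],[0,0,-2],[0,0,-2.8],[0,0,-3.4],[0,0,-3.8],[0,0,-4],[0,0,-4]], "gripper": [1,1,1,1,1,1,1,1]}}

```text
time: 27.9
ee_pos: [0.4722, 0.3698, 0.1785]
tcp_rot: [179.9, 0.1, 177.6]
wrist_force: [-0.6, 0.4, -0.3]
opening: 0.0853
```

```bash
python3 look.py w6
```

```text
27.9 [ 3.808e+01  1.097e+01  1.089e+01  8.979e+01 -2.000e-02  4.049e+01] [0.4722 0.3698 0.1785] [1.7993e+02 1.1000e-01 1.7758e+02] [-0.65  0.44 -0.35] [ 0.032 -0.038  0.052]
0.96 [222.1 192.4  79.1 138.6] [0.4641 0.2725 0.062 ]
0.83 [320.6 190.2  51.1 135.6] [0.4659 0.3685 0.062 ]
0.66 [128.  190.8 107.1 141.5] [0.4585 0.1813 0.062 ]
mat 0.72 [0.67597431 0.2350659  0.003     ]
```

View pics/w6.png

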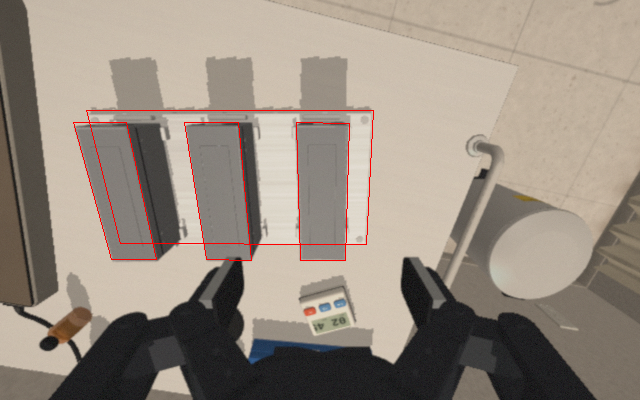

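Emit:
{"op": "step_arm", "data": {"dr": [[0,0,0],[0,0,0],[0,0,0],[0,0,0],[0,0,0],[0,0,0],[0,0,0],[0,0,0]], "xyz": [[0,-0.7,0],[0,-1.7,0],[0,-2.8,0],[0,-3.8,0],[0,-4.6,0],[0,-5,0.3],[0,-5,1.0],[0,-5,1.8]], "gripper": [1,1,1,1,1,1,1,1]}}

```text
time: 28.9
ee_pos: [0.4638, 0.1691, 0.1049]
tcp_rot: [180.0, 0.1, 177.5]
wrist_force: [1.0, 0.1, 0.6]
opening: 0.0857
```

Emit:
{"op": "step_arm", "data": {"dr": [[0,0,0],[0,0,0],[0,0,0],[0,0,0],[0,0,0],[0,0,0],[0,0,0],[0,0,0]], "xyz": [[0,0,0.8],[0,0,1.5],[0,0,2.0],[0,0,2.2],[0,0,2.2],[0,0,2.2],[0,0,2.2],[0,0,2.2]], "gripper": [1,1,1,1,1,1,1,1]}}

```text
time: 29.7
ee_pos: [0.4642, 0.17, 0.0187]
tcp_rot: [179.9, 0.1, 177.6]
wrist_force: [-0.5, 0.3, 0.4]
opening: 0.0857
```

Emit:
{"op": "step_arm", "data": {"dr": [[0,0,0],[0,0,0],[0,0,0],[0,0,0],[0,0,0],[0,0,0],[0,0,0],[0,0,0]], "xyz": [[0,0,0],[0,0,0],[0,0,0],[0,0,0],[0,0,0],[0,0,0],[0,0,0],[0,0,0]], "gripper": [0.4,0.4,0.4,0.4,0.4,0.4,0.4,0.4]}}

```text
time: 30.5
ee_pos: [0.4638, 0.1698, 0.018]
tcp_rot: [180.0, 0.1, 177.6]
wrist_force: [-0.9, -1.4, 5.3]
opening: 0.0472
```

Emit:
{"op": "step_arm", "data": {"dr": [[0,0,0],[0,0,0],[0,0,0],[0,0,0],[0,0,0],[0,0,0],[0,0,0],[0,0,0]], "xyz": [[0,0,-0.2],[0,0,-0.8],[0,0,-1.6],[0,0,-2.4],[0,0,-3.2],[0,0,-3.9],[0,0,-4.3],[0,0,-4.5]], "gripper": [0.4,0.4,0.4,0.4,0.4,0.4,0.4,0.4]}}

```text
time: 31.3
ee_pos: [0.4636, 0.1698, 0.199]
tcp_rot: [180.0, 0.1, 177.6]
wrist_force: [0.5, -0.2, -3.2]
opening: 0.0474
```

```bash
python3 tq.py
```

```text
31.5 [20.1 -3.3 -2.2 91.2 -0.  22.5] [0.4631 0.1696 0.1965] [-1.7998e+02 -4.0000e-02  1.7759e+02] 0.046898686253798845
F [-0.004  0.125 -3.483] T [-0.001  -0.0095  0.0171] sd [0.0285 0.0211 0.045 ] [0.78 0.42 0.68]
```

Emit:
{"op": "step_arm", "data": {"dr": [[0,0.11,0],[0,0.23,0],[0,0.35,0],[0,0.45,0],[0,0.45,0],[0,0.45,0],[0,0.45,0],[0,0.45,0]], "xyz": [[0,0,0],[0,0,0],[0,0,0],[0,0,0],[0,0,0],[0,0,0],[0,0,0],[0,0,0]], "gripper": [0.4,0.4,0.4,0.4,0.4,0.4,0.4,0.4]}}

```text
time: 32.3
ee_pos: [0.4629, 0.1698, 0.1992]
tcp_rot: [179.9, -25.5, 177.6]
wrist_force: [0.1, 0.1, -3.2]
opening: 0.0474
```

```bash
python3 tq.py
```

```text
32.5 [ 15.7  20.9  20.7 114.3   7.7  16.4] [0.4632 0.1698 0.1986] [179.94 -25.6  177.63] 0.0473599546182107
F [-0.235  0.077 -3.192] T [-0.0432 -0.6252 -0.0076] sd [0.0238 0.1324 0.0206] [0.29 0.28 0.21]
```

Emit:
{"op": "step_arm", "data": {"dr": [[0,0,0],[0,0,0],[0,0,0],[0,-0.11,0],[0,-0.23,0],[0,-0.35,0],[0,-0.45,0],[0,-0.45,0]], "xyz": [[0,0,0],[0,0,0],[0,0,0],[0,0,0],[0,0,0],[0,0,0],[0,0,0],[0,0,0]], "gripper": [0.4,0.4,0.4,0.4,0.4,0.4,0.4,0.4]}}

```text
time: 33.3
ee_pos: [0.4616, 0.1697, 0.1989]
tcp_rot: [179.9, 0.3, 177.6]
wrist_force: [-1.5, -0.1, -3.3]
opening: 0.0472
```

```bash
python3 tq.py;python3 tq.py
```

```text
33.5 [20.1 -3.2 -2.  91.3  0.  22.5] [0.4637 0.1697 0.1973] [-1.8000e+02 -1.1000e-01  1.7758e+02] 0.04749637867323564
F [-0.558  0.118 -3.201] T [-0.0248  0.1647  0.0045] sd [0.0343 0.134  0.0197] [0.58 0.25 0.34]
33.7 [20.1 -3.2 -2.  91.3  0.  22.5] [0.4639 0.1697 0.1968] [-1.7998e+02 -8.0000e-02  1.7756e+02] 0.047343587596747116
F [ 0.029 -0.045 -3.208] T [ 0.0237 -0.0485  0.0023] sd [0.0733 0.2612 0.0233] [0.59 0.59 0.37]
```

Emit:
{"op": "step_arm", "data": {"dr": [[0,-0.11,0],[0,-0.23,0],[0,-0.35,0],[0,-0.45,0],[0,-0.45,0],[0,-0.45,0],[0,-0.45,0],[0,-0.45,0]], "xyz": [[0,0,0],[0,0,0],[0,0,0],[0,0,0],[0,0,0],[0,0,0],[0,0,0],[0,0,0]], "gripper": [0.4,0.4,0.4,0.4,0.4,0.4,0.4,0.4]}}

```text
time: 34.5
ee_pos: [0.4642, 0.1698, 0.1978]
tcp_rot: [-180.0, 25.7, 177.5]
wrist_force: [0.3, 0.6, -3.3]
opening: 0.0475
```

```bash
python3 tq.py
```

```text
34.7 [ 27.2 -27.  -25.2  69.1 -12.4  27.2] [0.4638 0.1697 0.1974] [-179.99   25.77  177.56] 0.047368640027320254
F [ 0.114  0.225 -3.916] T [0.052  0.5908 0.0313] sd [0.0264 0.0513 0.0221] [0.82 0.52 0.49]
```

Emit:
{"op": "step_arm", "data": {"dr": [[0,0,0],[0,0,0],[0,0,0],[0,0.11,0],[0,0.23,0],[0,0.35,0],[0,0.45,0],[0,0.45,0]], "xyz": [[0,0,0],[0,0,0],[0,0,0],[0,0,0],[0,0,0],[0,0,0],[0,0,0],[0,0,0]], "gripper": [0.4,0.4,0.4,0.4,0.4,0.4,0.4,0.4]}}

```text
time: 35.5
ee_pos: [0.465, 0.1696, 0.1955]
tcp_rot: [-179.9, -0.2, 177.5]
wrist_force: [-1.8, -0.7, -5.0]
opening: 0.0475
```

```bash
python3 tq.py;python3 tq.py
```

```text
35.7 [20.2 -3.6 -2.2 91.1 -0.1 22.6] [0.4631 0.1697 0.1981] [179.97   0.22 177.6 ] 0.047436271853171584
F [ 0.125  0.042 -4.271] T [ 0.0263 -0.1743  0.0075] sd [0.0961 0.2914 0.0333] [1.05 0.47 0.59]
35.9 [20.2 -3.6 -2.2 91.2 -0.  22.5] [0.4629 0.1699 0.1985] [179.95   0.18 177.62] 0.04741443312309009
F [ 0.165  0.094 -3.377] T [-0.0043 -0.0966  0.0093] sd [0.0999 0.4042 0.0264] [1.5  0.35 0.79]
```

Emit:
{"op": "step_arm", "data": {"dr": [[0,0,0],[0,0,0],[0,0,0],[0,0,0],[0,0,0],[0,0,0],[0,0,0],[0,0,0]], "xyz": [[0,0,0],[0,0,0],[0,0,0],[0,0,0],[0,0,0],[0,0,0],[0,0,0],[0,0,0]], "gripper": [0.4,0.4,0.4,0.4,0.4,0.4,0.4,0.4]}}

```text
time: 36.7
ee_pos: [0.4634, 0.1697, 0.1976]
tcp_rot: [180.0, 0.0, 177.6]
wrist_force: [-2.1, 0.1, -3.7]
opening: 0.0472
```

```bash
cat > tq2.py <<'E'
from workcell import bot
import numpy as np
T=[]
for i in range(10):
    o=bot.get_obs(); T.append(o["torque"][1])
    if i<9: bot.camera("side")
print(o["time"],np.round(T,3),np.mean(T),np.std(T))
E
python3 tq2.py
```

```text
37.15 [0.312 0.069 0.047 0.016 0.014 0.051 0.064 0.057 0.006 0.017] 0.0653624942413486 0.0850619555566897
```

Emit:
{"op": "step_arm", "data": {"dr": [[0,0.11,0],[0,0.23,0],[0,0.35,0],[0,0.45,0],[0,0.45,0],[0,0.45,0],[0,0.45,0],[0,0.45,0]], "xyz": [[0,0,0],[0,0,0],[0,0,0],[0,0,0],[0,0,0],[0,0,0],[0,0,0],[0,0,0]], "gripper": [0.4,0.4,0.4,0.4,0.4,0.4,0.4,0.4]}}

```text
time: 37.95
ee_pos: [0.463, 0.1699, 0.1993]
tcp_rot: [179.9, -25.5, 177.6]
wrist_force: [-1.2, -0.4, -3.7]
opening: 0.0472
```

Emit:
{"op": "step_arm", "data": {"dr": [[0,0,0],[0,0,0],[0,0,0],[0,0,0],[0,-0.11,0],[0,-0.23,0],[0,-0.35,0],[0,-0.45,0]], "xyz": [[0,0,0],[0,0,0],[0,0,0],[0,0,0],[0,0,0],[0,0,0],[0,0,0],[0,0,0]], "gripper": [0.4,0.4,0.4,0.4,0.4,0.4,0.4,0.4]}}

```text
time: 38.75
ee_pos: [0.4633, 0.1697, 0.1982]
tcp_rot: [180.0, 0.3, 177.6]
wrist_force: [0.7, -0.1, -3.0]
opening: 0.0471
```

Emit:
{"op": "step_arm", "data": {"dr": [[0,0,0],[0,0,0],[0,0,0],[0,0,0],[0,0,0],[0,0,0],[0,0,0],[0,0,0]], "xyz": [[0,0,0],[0,0,0],[0,0,0],[0,0,0],[0,0,0],[0,0,0],[0,0,0],[0,0,0]], "gripper": [0.4,0.4,0.4,0.4,0.4,0.4,0.4,0.4]}}

```text
time: 39.55
ee_pos: [0.4635, 0.1697, 0.1975]
tcp_rot: [180.0, 0.0, 177.6]
wrist_force: [-1.9, -0.9, -3.2]
opening: 0.0475
```

```bash
python3 tq2.py
```

```text
40.0 [ 0.585 -0.141 -0.507  0.257  0.636 -0.093 -0.529  0.088  0.616 -0.042] 0.08690051996773716 0.4113684022326941
```

```bash
python3 tq2.py;python3 tq2.py
```

```text
40.45 [-0.042 -0.564  0.093  0.596  0.05  -0.579 -0.067  0.61   0.141 -0.519] -0.028127133244507312 0.40965862572476847
40.9 [-0.519 -0.194  0.571  0.311 -0.43  -0.264  0.487  0.42  -0.339 -0.408] -0.036549372600002746 0.40806409613454453
```

Run:
```python
from workcell import bot
import numpy as np
D=[]
for i in range(16):
    o=bot.get_obs(); D.append(np.r_[o["time"],o["ee_pos"]*1000,o["tcp_rot"][1],o["wrist_force"],o["torque"][1],o["joint_efforts"][1:4],o["qd"][1:4]])
    if i<15: bot.camera("side")
np.set_printoptions(suppress=True,linewidth=200)
print(np.round(D,2))
```

```text
[[ 40.9  463.4  169.74 197.59   0.04   1.15  -0.86  -3.43  -0.41 -44.95  48.77  -0.05  -0.18  -0.03  -0.83]
 [ 40.95 463.39 169.72 197.58   0.04  -0.51  -0.48  -4.23   0.4  -44.95  48.77  -0.04   0.04  -0.01   0.82]
 [ 41.   463.4  169.72 197.59   0.04  -1.41  -0.47  -2.69   0.53 -44.95  48.77  -0.04   0.03   0.08   0.96]
 [ 41.05 463.42 169.76 197.61   0.05  -0.31   1.16  -2.92  -0.23 -44.95  48.77  -0.05  -0.08  -0.07  -0.59]
 [ 41.1  463.42 169.74 197.62   0.05   3.03   0.18  -4.49  -0.5  -44.95  48.77  -0.05  -0.15  -0.11  -1.09]
 [ 41.15 463.42 169.73 197.62   0.05   0.38  -0.73  -3.57   0.23 -44.95  48.77  -0.05  -0.03   0.11   0.58]
 [ 41.2  463.43 169.73 197.6    0.05  -1.96  -0.59  -3.67   0.62 -44.95  48.77  -0.04   0.08   0.14   1.19]
 [ 41.25 463.4  169.71 197.61   0.04  -0.53   0.82  -3.02  -0.07 -44.95  48.77  -0.04  -0.05  -0.03  -0.34]
 [ 41.3  463.43 169.71 197.62   0.05   2.49   0.74  -3.55  -0.56 -44.95  48.77  -0.05  -0.17  -0.14  -1.22]
 [ 41.35 463.42 169.73 197.61   0.05   0.71   0.28  -3.83   0.06 -44.95  48.77  -0.05   0.07   0.13   0.13]
 [ 41.4  463.42 169.73 197.61   0.05  -1.17  -0.23  -3.75   0.59 -44.95  48.77  -0.04   0.08   0.17   1.18]
 [ 41.45 463.4  169.73 197.62   0.05  -0.65  -0.14  -3.11   0.1  -44.95  48.77  -0.04   0.09  -0.    -0.09]
 [ 41.5  463.42 169.73 197.64   0.05   1.4    0.67  -3.18  -0.55 -44.95  48.77  -0.05  -0.1   -0.09  -1.33]
 [ 41.55 463.4  169.74 197.58   0.04   1.19  -0.79  -4.21  -0.09 -44.95  48.77  -0.05   0.02  -0.    -0.27]
 [ 41.6  463.42 169.73 197.59   0.05  -1.37  -0.43  -4.28   0.57 -44.95  48.77  -0.04   0.04   0.07   1.23]
 [ 41.65 463.38 169.73 197.57   0.04  -1.53  -0.33  -2.73   0.24 -44.95  48.77  -0.04   0.09   0.2    0.47]]
```

Emit:
{"op": "step_arm", "data": {"dr": [[0,-0.11,0],[0,-0.23,0],[0,-0.35,0],[0,-0.45,0],[0,-0.45,0],[0,-0.45,0],[0,-0.45,0],[0,-0.45,0]], "xyz": [[0,0,0],[0,0,0],[0,0,0],[0,0,0],[0,0,0],[0,0,0],[0,0,0],[0,0,0]], "gripper": [0.4,0.4,0.4,0.4,0.4,0.4,0.4,0.4]}}

```text
time: 42.45
ee_pos: [0.4642, 0.1698, 0.1979]
tcp_rot: [180.0, 25.7, 177.6]
wrist_force: [0.9, 0.9, -4.0]
opening: 0.0472
```

Emit:
{"op": "step_arm", "data": {"dr": [[0,0,0],[0,0,0],[0,0,0],[0,0.11,0],[0,0.23,0],[0,0.35,0],[0,0.45,0],[0,0.45,0]], "xyz": [[0,0,0],[0,0,0],[0,0,0],[0,0,0],[0,0,0],[0,0,0],[0,0,0],[0,0,0]], "gripper": [0.4,0.4,0.4,0.4,0.4,0.4,0.4,0.4]}}

```text
time: 43.25
ee_pos: [0.4651, 0.1695, 0.1954]
tcp_rot: [-179.9, -0.3, 177.5]
wrist_force: [0.7, 0.3, -4.9]
opening: 0.0471
```

```bash
cat > tq3.py <<'E'
from workcell import bot
import numpy as np,sys
n=int(sys.argv[1])
D=[]
for i in range(n):
    o=bot.get_obs(); D.append(np.r_[o["time"],o["ee_pos"]*1000,o["tcp_rot"][1],o["wrist_force"],o["torque"][1],o["joint_efforts"],o["qd"][1:4]])
    if i<n-1: bot.camera("side")
np.set_printoptions(suppress=True,linewidth=200)
print(np.round(D,3)); print("meanT",np.mean(D,0)[8],"q",o["q"].round(2))
E
python3 tq3.py 10
```

```text
[[ 43.25  465.11  169.53  195.438  -0.259   0.662   0.252  -4.929  -0.504  -0.742 -44.269  52.192   1.727   0.581  -0.305  -6.268  -4.977  -5.038]
 [ 43.3   464.64  169.53  196.098  -0.03    1.668   0.156  -3.494  -0.514  -0.691 -42.028  50.178   0.681   0.276  -0.144  -4.747  -2.882  -2.355]
 [ 43.35  464.009 169.571 196.896   0.099   1.569   0.465  -3.579  -0.43   -0.602 -41.811  49.364   0.173   0.096  -0.048  -3.406  -1.575  -0.965]
 [ 43.4   463.488 169.68  197.545   0.171   0.655   0.127  -2.813  -0.069  -0.486 -42.137  48.96   -0.037   0.024  -0.011  -2.048  -0.723   0.178]
 [ 43.45  463.109 169.767 198.039   0.204  -0.329  -1.187  -3.26    0.34   -0.364 -42.626  48.736  -0.104   0.002   0.002  -0.96   -0.102   1.387]
 [ 43.5   462.904 169.813 198.343   0.218  -1.45   -0.274  -3.719   0.569  -0.251 -43.145  48.62   -0.111  -0.003   0.006  -0.373   0.233   1.466]
 [ 43.55  462.812 169.837 198.519   0.215  -0.771   0.495  -4.391   0.034  -0.158 -43.635  48.571  -0.094  -0.003   0.006   0.113   0.308   0.247]
 [ 43.6   462.864 169.857 198.567   0.208   0.01    1.266  -4.492  -0.584  -0.086 -44.061  48.567  -0.077  -0.001   0.005   0.282   0.238  -1.118]
 [ 43.65  462.909 169.849 198.509   0.188   1.828   1.142  -3.589  -0.457  -0.033 -44.407  48.588  -0.057   0.003   0.004   0.559   0.291  -0.504]
 [ 43.7   462.976 169.84  198.415   0.166  -0.832  -0.6    -3.851   0.464   0.003 -44.672  48.62   -0.035   0.008   0.003   0.789   0.487   1.29 ]]
meanT -0.11503452023327401 q [20.15 -3.54 -2.18 91.19 -0.02 22.54]
```

```bash
cat > tq4.py <<'E'
from workcell import bot
import numpy as np,sys
n=int(sys.argv[1]); T=[];E4=[];t=[];F=[]
for i in range(n):
    o=bot.get_obs(); T.append(o["torque"][1]);E4.append(o["joint_efforts"]);t.append(o["time"]);F.append(o["wrist_force"])
    if i<n-1: bot.camera("side")
t=np.array(t);T=np.array(T)
best=None
for f in np.arange(.5,10,.02):
    A=np.c_[np.ones(n),np.cos(2*np.pi*f*t),np.sin(2*np.pi*f*t)]
    c,*_=np.linalg.lstsq(A,T,rcond=None); r=((A@c-T)**2).sum()
    if best is None or r<best[0]: best=(r,f,c)
r,f,c=best
print(t[-1],"mean",T.mean(),"fit const",c[0],"+-",np.sqrt(r/n/n),"f",f,"amp",np.hypot(c[1],c[2]))
print("eff",np.mean(E4[-4:],0).round(3),"F",np.mean(F,0).round(2),o["tcp_rot"].round(2)); print(T.round(2))
E
python3 tq4.py 16
```

```text
44.45 mean 0.015356281548872752 fit const 0.015335118038434216 +- 0.016546378853500934 f 5.100000000000004 amp 0.8071532519608309
eff [-1.0000e-03 -4.4967e+01  4.8755e+01 -2.3000e-02 -1.2000e-02  0.0000e+00] F [-0.2   0.23 -3.73] [1.7999e+02 4.0000e-02 1.7758e+02]
[ 0.46  0.59 -0.44 -0.6   0.43  0.67 -0.6  -0.64  0.66  0.63 -0.67 -0.52
  0.64  0.5  -0.57 -0.3 ]
```

Emit:
{"op": "step_arm", "data": {"dr": [[0,0.11,0],[0,0.23,0],[0,0.35,0],[0,0.45,0],[0,0.45,0],[0,0.45,0],[0,0.45,0],[0,0.45,0]], "xyz": [[0,0,0],[0,0,0],[0,0,0],[0,0,0],[0,0,0],[0,0,0],[0,0,0],[0,0,0]], "gripper": [0.4,0.4,0.4,0.4,0.4,0.4,0.4,0.4]}}

```text
time: 45.25
ee_pos: [0.4631, 0.1699, 0.1993]
tcp_rot: [179.9, -25.5, 177.6]
wrist_force: [0.7, -1.0, -3.1]
opening: 0.0472
```

Emit:
{"op": "step_arm", "data": {"dr": [[0,0,0],[0,0,0],[0,-0.08,0],[0,-0.16,0],[0,-0.24,0],[0,-0.3,0],[0,-0.3,0],[0,-0.3,0]], "xyz": [[0,0,0],[0,0,0],[0,0,0],[0,0,0],[0,0,0],[0,0,0],[0,0,0],[0,0,0]], "gripper": [0.4,0.4,0.4,0.4,0.4,0.4,0.4,0.4]}}

```text
time: 46.05
ee_pos: [0.4629, 0.1698, 0.1982]
tcp_rot: [180.0, -8.6, 177.6]
wrist_force: [0.4, -0.3, -3.3]
opening: 0.0471
```

```bash
python3 tq4.py 14
```

```text
46.7 mean -0.1541716607189505 fit const -0.1538769271491618 +- 0.005487942111634577 f 5.820000000000005 amp 0.021924499563737432
eff [-2.2000e-02 -5.2366e+01  4.7093e+01  1.6580e+00  1.8600e-01 -0.0000e+00] F [ 0.18 -0.26 -3.63] [179.99  -8.56 177.58]
[-0.21 -0.17 -0.14 -0.15 -0.17 -0.1  -0.15 -0.15 -0.12 -0.18 -0.17 -0.18
 -0.14 -0.14]
```

Emit:
{"op": "step_arm", "data": {"dr": [[0,-0.12,0],[0,-0.25,0],[0,-0.37,0],[0,-0.5,0],[0,-0.6,0],[0,-0.6,0],[0,-0.6,0],[0,-0.6,0]], "xyz": [[0,0,0],[0,0,0],[0,0,0],[0,0,0],[0,0,0],[0,0,0],[0,0,0],[0,0,0]], "gripper": [0.4,0.4,0.4,0.4,0.4,0.4,0.4,0.4]}}

```text
time: 47.5
ee_pos: [0.464, 0.1699, 0.1982]
tcp_rot: [180.0, 25.7, 177.6]
wrist_force: [-0.2, 0.9, -4.3]
opening: 0.0473
```

Emit:
{"op": "step_arm", "data": {"dr": [[0,0,0],[0,0,0],[0,0.08,0],[0,0.16,0],[0,0.24,0],[0,0.3,0],[0,0.3,0],[0,0.3,0]], "xyz": [[0,0,0],[0,0,0],[0,0,0],[0,0,0],[0,0,0],[0,0,0],[0,0,0],[0,0,0]], "gripper": [0.4,0.4,0.4,0.4,0.4,0.4,0.4,0.4]}}

```text
time: 48.3
ee_pos: [0.464, 0.1696, 0.1971]
tcp_rot: [-180.0, 8.6, 177.5]
wrist_force: [-0.2, 0.4, -3.8]
opening: 0.0473
```

```bash
python3 tq4.py 14
```

```text
48.95 mean 0.1666587399933006 fit const 0.16765395078907402 +- 0.005981629708466284 f 3.0600000000000023 amp 0.03864500015343746
eff [ 2.5000e-02 -3.7546e+01  5.0320e+01 -1.6410e+00 -2.2700e-01  1.0000e-03] F [ 0.   -0.07 -3.66] [179.98   8.65 177.59]
[0.12 0.23 0.21 0.19 0.14 0.15 0.15 0.17 0.18 0.18 0.22 0.12 0.12 0.17]
```

Run:
```python
from h import *
p0=np.array([.464,.1697,.1972]);p1=np.array([.669,.204,.187])
P=[]
for u,s in zip([.03,.12,.28,.45,.63,.8,.93,1],[.3,.6,.85,1,1,1,1,1]):
    P.append((p0+(p1-p0)*u,E(180,8.65*(1-s),177.6)))
rows(p0,[179.98,8.65,177.59],P)
```

```text
dr [[0.0, 0.045, -0.0], [0.0, 0.091, -0.0], [0.0, 0.128, -0.0], [0.0, 0.151, -0.0], [0.0, 0.151, -0.0], [0.0, 0.151, -0.0], [0.0, 0.151, -0.0], [0.0, 0.151, -0.0]]
xyz [[-0.15, 0.03, 0.03], [-0.6, 0.13, 0.12], [-1.4, 0.3, 0.28], [-2.24, 0.48, 0.46], [-3.14, 0.68, 0.64], [-3.99, 0.86, 0.81], [-4.64, 1.0, 0.95], [-4.99, 1.07, 1.02]]
```

Emit:
{"op": "step_arm", "data": {"dr": [[0,0.045,0],[0,0.091,0],[0,0.128,0],[0,0.151,0],[0,0.151,0],[0,0.151,0],[0,0.151,0],[0,0.151,0]], "xyz": [[-0.15,0.03,0.03],[-0.6,0.13,0.12],[-1.4,0.3,0.28],[-2.24,0.48,0.46],[-3.14,0.68,0.64],[-3.99,0.86,0.81],[-4.64,1.0,0.95],[-4.99,1.07,1.02]], "gripper": [0.4,0.4,0.4,0.4,0.4,0.4,0.4,0.4]}}

```text
time: 49.75
ee_pos: [0.6704, 0.204, 0.1854]
tcp_rot: [-180.0, -0.1, 177.6]
wrist_force: [0.5, 0.4, -2.5]
opening: 0.0473
```

Emit:
{"op": "step_arm", "data": {"dr": [[0,0,0],[0,0,0],[0,0,0],[0,0,0],[0,0,0],[0,0,0],[0,0,0],[0,0,0]], "xyz": [[0,0,0],[0,0,0],[0,0,0],[0,0,0],[0,0,0],[0,0,0],[0,0,0],[0,0,0]], "gripper": [0.4,0.4,0.4,0.4,0.4,0.4,0.4,0.4]}}

```text
time: 50.55
ee_pos: [0.6684, 0.2039, 0.1874]
tcp_rot: [180.0, -0.0, 177.6]
wrist_force: [0.7, -0.1, -3.6]
opening: 0.047
```

```bash
python3 tq4.py 12
python3 - <<'E'
from workcell import bot
from h import *
o=bot.get_obs(); print(o["time"],o["ee_pos"],o["tcp_rot"],o["qd"].round(2),o["opening"],o["q"].round(1))
for n in("top","side"):
    c=bot.camera(n); im=c["image"][:,:,::-1].copy()
    r=bot.regions_of(c,"mat"); print(n,[(k["p"],k["box"]) for k in r[:2]])
    a=o["ee_pos"]; b=box(.14,.048,a[2]-.012,a[2]+.044,a[0],a[1],-.042)
    h=cv2.convexHull(proj(c,b).astype(np.float32)); cv2.polylines(im,[np.round(h).astype(int)],True,(0,0,255),1)
    cv2.imwrite(f"pics/{n}9.png",cv2.resize(im[80:330,180:500] if n=="top" else im[80:330,200:520],None,fx=2.4,fy=2.4))
E
```

```text
51.1 mean -0.008860912193894906 fit const -0.009315719462875866 +- 0.005610403218237649 f 2.1200000000000014 amp 0.02195912255935744
eff [-1.0000e-03 -7.7013e+01  4.8354e+01  4.0000e-03 -1.0000e-03  0.0000e+00] F [ 0.16 -0.14 -3.65] [ 1.7999e+02 -1.0000e-02  1.7758e+02]
[-0.02  0.   -0.    0.    0.05 -0.03 -0.04 -0.   -0.04 -0.01 -0.02 -0.  ]
51.1 [0.66850842 0.2039298  0.18722245] [ 1.79986057e+02 -1.38307948e-02  1.77584963e+02] [-0.02  0.09 -0.04  0.    0.   -0.03] 0.04719665932412128 [17.  26.1 30.9 94.8  0.  19.4]
top [(0.58, [298.0, 179.0, 6.2, 20.4])]
side [(0.82, [353.1, 207.5, 36.7, 27.4]), (0.28, [340.6, 167.0, 33.0, 16.4])]
```

View pics/top9.png

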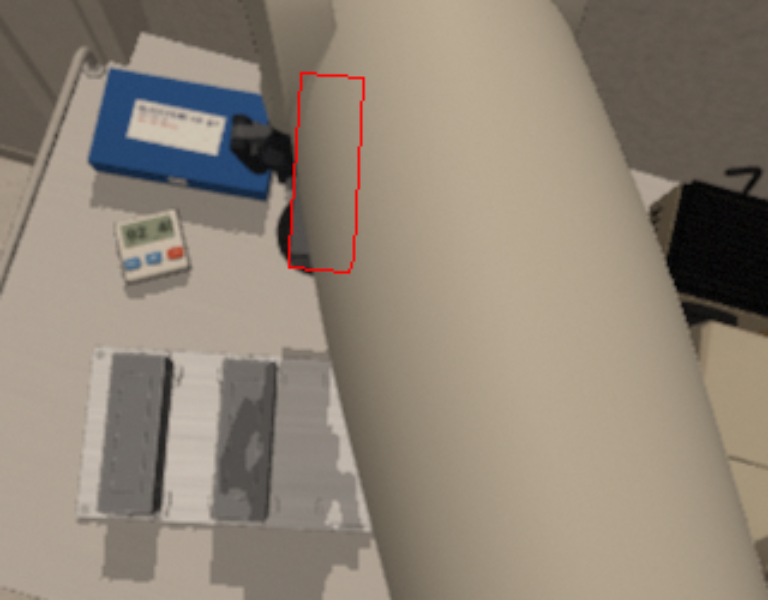

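View pics/side9.png

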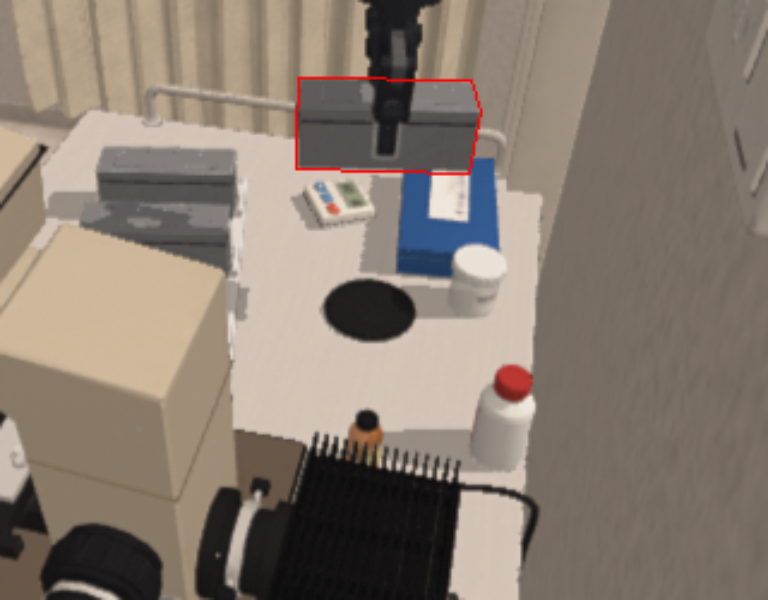

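Emit:
{"op": "step_arm", "data": {"dr": [[0,-0.11,0],[0,-0.23,0],[0,-0.33,0],[0,-0.4,0],[0,-0.4,0],[0,-0.4,0],[0,-0.4,0],[0,-0.4,0]], "xyz": [[0,0,0],[0,0,0],[0,0,0],[0,0,0],[0,0,0],[0,0,0],[0,0,0],[0,0,0]], "gripper": [0.4,0.4,0.4,0.4,0.4,0.4,0.4,0.4]}}

```text
time: 52.1
ee_pos: [0.6693, 0.2039, 0.1874]
tcp_rot: [180.0, 22.9, 177.6]
wrist_force: [0.5, -0.7, -3.9]
opening: 0.0474
```

```bash
python3 tq4.py 10
```

```text
52.55 mean 0.5562901349120073 fit const 0.5594474021843674 +- 0.005282765574136851 f 4.560000000000004 amp 0.030232239575566047
eff [-3.2000e-02 -5.6848e+01  5.3436e+01 -4.4430e+00 -5.6800e-01 -1.0000e-03] F [ 0.06 -0.04 -3.78] [179.99  22.9  177.58]
[0.55 0.53 0.61 0.58 0.55 0.52 0.54 0.6  0.54 0.54]
```

Emit:
{"op": "step_arm", "data": {"dr": [[0,0.06,0],[0,0.12,0],[0,0.18,0],[0,0.24,0],[0,0.3,0],[0,0.35,0],[0,0.38,0],[0,0.4,0]], "xyz": [[0,0,0],[0,0,0],[0,0,0],[0,0,0],[0,0,0],[0,0,0],[0,0,0],[0,0,0]], "gripper": [0.4,0.4,0.4,0.4,0.4,0.4,0.4,0.4]}}

```text
time: 53.35
ee_pos: [0.6691, 0.2039, 0.1868]
tcp_rot: [180.0, -0.1, 177.6]
wrist_force: [-0.1, 0.1, -4.3]
opening: 0.0472
```

```bash
python3 tq4.py 14
```

```text
54.0 mean -0.07877216180642184 fit const -0.08084231320289742 +- 0.00667867101193083 f 4.020000000000003 amp 0.03462169694456957
eff [ 6.0000e-03 -7.6895e+01  4.8248e+01  6.5000e-02  2.5000e-02  0.0000e+00] F [-0.18  0.16 -3.56] [1.7998e+02 1.0000e-02 1.7759e+02]
[-0.11  0.02 -0.09 -0.1  -0.09 -0.07 -0.07 -0.05 -0.11 -0.11 -0.08 -0.06
 -0.07 -0.11]
```

Run:
```python
from workcell import bot
o=bot.get_obs(); print(o["time"],o["ee_pos"],o["tcp_rot"],o["qd"].round(2),o["opening"]); print(bot.job_done())
```

```text
54.0 [0.66843343 0.20390814 0.18745978] [1.79981681e+02 6.11797014e-03 1.77586117e+02] [ 0.04  0.18  0.09 -0.05  0.06  0.15] 0.04747325647356321
the job is handed in; nothing more can be done
None
```

The rattling case is case_3. I handed the job in at 54 s holding it over the mat, level within 0.02°, nearly still (joint speeds under 0.2°/s), with its underside about 17 cm above the cart top.

- **Order of work:** I took out case_2, then case_1, then case_3, and rocked each about 0.45 rad far end down, then near end down. Case_2 and case_1 were quiet and went back into their own bays. After each return, the wrist picture showed the case on its bay outline.
- **Evidence for case_3:**
  - With case_3 tipped, the wrist moment did not grow in proportion to the tilt (0.16 N·m at 0.15 rad, about 0.61 at 0.45 rad). That fits a weight lying at the low end.
  - Over the mat, one more near-end-down tip shifted the level moment from −0.01 to −0.08 N·m.
- **Final position:** the gripper is at (0.668, 0.204), and the mat estimates were within about 4 mm of that. In the last pictures the bystanders looked undisturbed.

**Checks that disagreed or were less clean:**
- The first level readings for case_3 were inconclusive, because the wrist was vibrating at that spot; I needed extra rocking to decide.
- The case_1 level readings scattered by about 0.09 N·m, in the opposite direction to a loose ball.
- Setting case_2 back gave a brief wrist force of about 50 N, under the 120 N limit; I set case_1 down more slowly.

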